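# Put the studio jars away in the paint drawer

## Robot

A 7-joint arm with a two-finger parallel gripper is mounted at the origin on the work surface. World frame = base frame: x ahead of the robot, y to its left, z up, the work surface at z = 0. Lengths are in m, angles in rad, forces in N, time in s.
With the tool pointing down it reaches from about 0.425 to 0.875 m from the base axis. Payload 4.7 kg.
Tool frame: the origin (TCP) lies at the very end of the fingers, on their centre line; the grasp point (between the pads) lies 19 mm behind it (ctrl.grasp_offset is the distance from the TCP to the grasp point, in m); z points along the fingers, y is the direction in which the jaws open and shut (so a half turn about z gives the same grasp; the last joint's range is limited). The gripper opens to 87 mm and grips with 3 to 60 N. Pads are 19 mm wide; open, the fingers measure 117 mm over their backs; the gripper's body (75 mm by 190 mm) begins 51 mm behind the grasp point.
Start: joints at [-1.289, 0.321, -0.07, 1.45, 0.023, 1.371, -0.057], TCP at [0.172, 0.627, 0.223] pointing down, gripper open.
Joint ranges: [-2.86, 2.86], [-0.3, 2.09], [-1.38, 1.24], [0.06, 2.45], [-1.56, 4.7], [0.09, 2.05], [-2.69, 2.69]. Speed limits (rad/s): [2.57, 2.57, 3.14, 3.14, 3.14, 3.14, 3.14].

## Interface

Orientations are given as a rotation vector (axis times angle).
In Python, from bench import ctrl gives the robot as it stands.
- The arm moves only by the shell command python3 -m creep 'ROWS' [FORCE]. ROWS is JSON, a list that holds one entry, the list of rows, each a list of 7 numbers: the opening, from 0 (shut) to 1 (fully open), then the shift along the tool's x, y, z in mm, then the turn, a rotation vector about the tool's x, y, z in rad. In form: [[[grip, dx, dy, dz, rx, ry, rz], ...]]. A call has 1 to 5 rows; each row is the pose to reach, as a shift and turn from the pose commanded when the call began, along the tool's axes at that moment; what a row does not reach only later rows make up. A row lasts 1/10 s, in which the tool goes at most 50 mm and 8.59 degrees, less where a joint would pass 70% of its speed; a pose out of reach is approached as far as the arm can. A call with a gripper value outside its range is refused whole. The fingers move at their own pace and stop on an object; FORCE is the grip in N (left out, the last holds). Time passes only in rows, so rows that repeat a pose let the fingers close. It gives the time, the measured TCP pose, the force and the opening at its end, in the units of the state.
- ctrl.get_state(): the state, without advancing time (a new reading comes with each control period).
- ctrl.get_image(name): name is "scene" or "top" or "wrist"; returns the picture (400x640x3 uint8, red, green, blue); there is no depth.
- ctrl.camera_params(name): a dict with "K" (3x3 intrinsics, pixels), "pose" (4x4, takes a point from camera to world coordinates). Camera axes: x right, y down, z forward; pixel columns grow to the right and rows downward; lengths in m; the calibration is good to about 2 mm. A picture is of the moment at which its call begins: read the wrist's pose just before it. camera_params takes no time and is no camera call; for the wrist camera it gives the pose at the moment of the call.
- ctrl.close_job(): hands the job in, once; it reports no verdict.
The state is a dict: "time": time; "joint_positions": joint angles; "qd": joint speeds; "joint_torque": joint torques, N m; "position": TCP position; "tool_rot": TCP orientation; "ft_force": force on the tool from outside, world axes, zero at the start; "torque": the same for the moment, N m; "grip_width": opening from 0.0 (shut) to 1.0 (fully open).
Only numpy, scipy, OpenCV 4.12 (cv2) and the standard library are available. Lean on these libraries where they do the work, as an engineer would, in place of code of your own. Each camera call takes 0.05 s, during which the arm holds its last target. There are 200 camera calls.

## Task

Clear up the painting table: pull the drawer of the low wooden chest right open, stand the metal solvent tin and every small capped jar and square bottle upright on the drawer floor, packed close together so that they all fit in one layer, then push the drawer fully shut. The number of jars and bottles differs each time; set them down rather than drop them, and leave the tape, the bowl, the eraser, the palette knife and the brush where they are.

Things in the scene. Friction and masses are not known exactly. Their poses are not given: they have to be found in the camera images.
- chest: low wooden chest fixed to the table, 144 mm deep (x), 264 wide (y), a grey mixing slab on top at height 118 mm; one drawer across its whole front. Origin: centre of its underside; its front is 72 mm to -x of it; x points into the chest, y to its left, z up. The opening is 84 mm high above the drawer floor: things in the drawer pass under the edge of the top (underside at 100 mm)
- drawer (a joint): how far the drawer is pulled out towards the chest's -x, in m: 0 shut, 0.135 fully out at its stop; it slides with about 4 N of friction and stays where it is left. At the start it is shut or a little ajar
- drawer_in (a point): centre of the drawer inner floor, 16 mm above the table, moving with the drawer; axes as the chest. Inner floor 116 mm in x, 220 mm in y: two rows of four jars or bottles; the tin takes two places. The front panel (14 mm thick, inner face at x = -58 mm) rises 83 mm above the floor, the sides (8 mm thick) and rear wall (6 mm) only 30 mm. Fully out, the whole floor is in front of the chest
- drawer_handle (a point): middle of the brass bar handle, a round bar about 10 mm thick and 100 mm long, along the chest's y, 35 mm in front of the drawer's front panel and 78 mm above the table; it can be pinched from above across the bar
- tin: oblong bare metal solvent tin, standing, body 102 mm (its x) x 48 mm (its y), shoulder at 56 mm, black screw cap 28 mm in diameter and 22 mm tall in the middle of the top, 78 mm tall in all, 0.24 kg. Origin: centre of its underside, z up. Always present
- jar1: round brown glass jar with a paper label, black screw cap 28 mm in diameter and 22 mm tall in the middle of the top; body 50 mm in diameter, shoulder at 52 mm, 74 mm tall in all, 0.13 kg. Origin: centre of its underside, z up. One of up to three alike; may be absent (None from the start)
- jar2: round brown glass jar with a paper label, black screw cap 28 mm in diameter and 22 mm tall in the middle of the top; body 50 mm in diameter, shoulder at 52 mm, 74 mm tall in all, 0.13 kg. Origin: centre of its underside, z up. One of up to three alike; may be absent (None from the start)
- jar3: round brown glass jar with a paper label, black screw cap 28 mm in diameter and 22 mm tall in the middle of the top; body 50 mm in diameter, shoulder at 52 mm, 74 mm tall in all, 0.13 kg. Origin: centre of its underside, z up. One of up to three alike; may be absent (None from the start)
- bottle1: square white plastic bottle with a paper label, black screw cap 28 mm in diameter and 22 mm tall in the middle of the top; body 48 x 48 mm, shoulder at 54 mm, 76 mm tall in all, 0.13 kg. Origin: centre of its underside, z up, x and y square to its sides. One of up to three alike; may be absent (None from the start)
- bottle2: square white plastic bottle with a paper label, black screw cap 28 mm in diameter and 22 mm tall in the middle of the top; body 48 x 48 mm, shoulder at 54 mm, 76 mm tall in all, 0.13 kg. Origin: centre of its underside, z up, x and y square to its sides. One of up to three alike; may be absent (None from the start)
- bottle3: square white plastic bottle with a paper label, black screw cap 28 mm in diameter and 22 mm tall in the middle of the top; body 48 x 48 mm, shoulder at 54 mm, 76 mm tall in all, 0.13 kg. Origin: centre of its underside, z up, x and y square to its sides. One of up to three alike; may be absent (None from the start)
- tape: roll of paper tape lying flat, 88 mm across, 24 mm high; origin: centre of its underside. Leave alone
- bowl: small white mixing bowl, 84 mm across, 34 mm high; origin: centre of its underside. Leave alone
- eraser: flat dark eraser block 62 x 28 x 16 mm; origin: centre of its underside. Leave alone
- knife: palette knife about 180 mm long lying along its x, on the slab on top of the chest. Leave alone
- brush: paint brush about 190 mm long lying along its x, on the slab on top of the chest. Leave alone
There are look-alikes about, which are no part of the job. Leave any blue or turquoise look-alike of the jar1 alone.

How it is judged:
By the outcome, as a careful person would: the job done as asked, in the order asked, and still so for the second after the job is handed in, with the robot touching nothing.
Of jar1, jar2, jar3, bottle1, bottle2, bottle3 only 4 to 6 are there at a start; the rules pass over those that are not, and their reading is None.
At some moment in a run one of tin, jar1, jar2, jar3, bottle1, bottle2, bottle3 may be knocked a few centimetres aside while the robot is not near it.
It also fails if it takes over 210 s, if anything falls off the work surface, if the arm or the gripper's body presses on something with over 40 N, if the wrist force passes 120 N, or if a joint passes its speed limit or range.

## Working session

There is one attempt and no reset: what is moved stays moved. The work goes in short steps, Python scripts to look and compute and a shell command to move; the robot and the scene stay as the last step left them, time stands still between calls to the robot, and variables do not carry over. Pictures are saved under pics/ and viewed, about 12 in all and at most 16, crops included, and the job is handed in when it is done.

```bash
ls; mkdir -p pics; python3 - <<'E'
from bench import ctrl
import cv2
s=ctrl.get_state();print(s['time'],s['position'],s['tool_rot'],s['grip_width'],ctrl.grasp_offset)
for n in("scene","top"):
    cv2.imwrite(f"pics/{n}0.png",ctrl.get_image(n)[:,:,::-1])
    p=ctrl.camera_params(n);print(n,p['K'],p['pose'])
E
```

```text
pics
0.0 [0.17193784 0.62626385 0.22145525] [-4.19393224e-01 -3.11336303e+00  3.01690844e-03] 1.0024281760886424 0.0187
scene [[493.01201452   0.         318.47502653]
 [  0.         493.01201452 191.81736554]
 [  0.           0.           1.        ]] [[-0.84410643  0.36677001 -0.39110624  1.05046289]
 [ 0.53591621  0.59981903 -0.59414724  0.69834505]
 [ 0.01667757 -0.71112368 -0.7028691   0.93948186]
 [ 0.          0.          0.          1.        ]]
top [[379.245029     0.         315.84175804]
 [  0.         379.245029   198.42598394]
 [  0.           0.           1.        ]] [[ 3.65554768e-02 -9.77840042e-01  2.06137208e-01  3.82427400e-01]
 [-9.99325572e-01 -3.64870350e-02  4.13481343e-03  8.70528961e-04]
 [ 3.47814939e-03 -2.06149333e-01 -9.78514361e-01  9.87564994e-01]
 [ 0.00000000e+00  0.00000000e+00  0.00000000e+00  1.00000000e+00]]
```

View pics/top0.png

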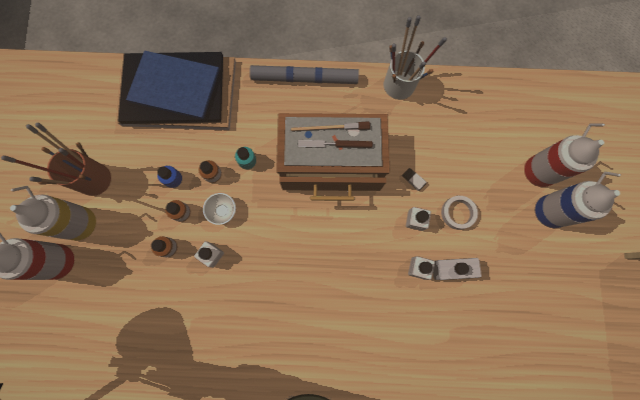

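View pics/scene0.png

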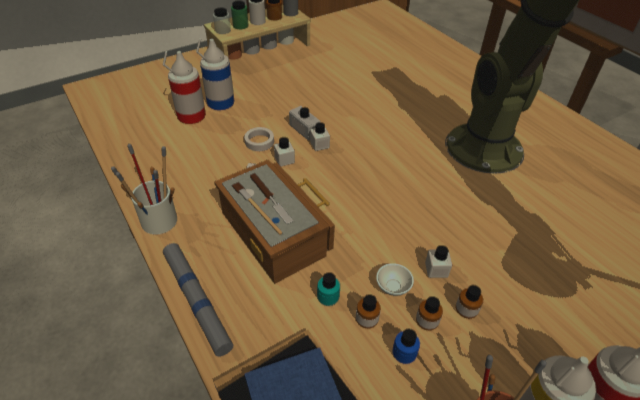

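```bash
cat > h.py <<'E'
import numpy as np, cv2
from scipy.spatial.transform import Rotation as R
from bench import ctrl
def ray(cam,px,z,p=None):
    """pixels -> world points on the plane at height z"""
    p=p or ctrl.camera_params(cam); px=np.atleast_2d(px).astype(float)
    d=np.c_[px,np.ones(len(px))]@np.linalg.inv(p['K']).T@p['pose'][:3,:3].T
    c=p['pose'][:3,3]; return c+d*((z-c[2])/d[:,2])[:,None]
def blobs(mask,amin,amax):
    n,_,st,ce=cv2.connectedComponentsWithStats(mask.astype(np.uint8))
    return [(ce[i],st[i]) for i in range(1,n) if amin<=st[i][4]<=amax]
def caps(cam,im,zmid=.064,amin=40,amax=400,v=45):
    p=ctrl.camera_params(cam)
    return [(c.round(1),s[2:],ray(cam,c,zmid,p)[0][:2].round(4)) for c,s in blobs(im.max(2)<v,amin,amax)]
def go(x,y,z,yaw=None):
    """tool shift (mm) and turn to a target TCP; yaw = world direction of tool y (jaws), mod pi"""
    s=ctrl.get_state(); T=R.from_rotvec(s['tool_rot']); M=T.as_matrix()
    d=T.inv().apply(np.array([x,y,z])-s['position'])*1000
    cur=np.arctan2(M[1,1],M[0,1]); yaw=cur if yaw is None else yaw
    dy=(yaw-cur+np.pi/2)%np.pi-np.pi/2
    yw=cur+dy; yv=np.array([np.cos(yw),np.sin(yw),0]); zv=np.array([0,0,-1.])
    G=R.from_matrix(np.c_[np.cross(yv,zv),yv,zv])
    print('d',d.round(1),'r',(T.inv()*G).as_rotvec().round(3),'cur yaw',round(cur,3),'q7',round(s['joint_positions'][6],2))
def st():
    s=ctrl.get_state();print('t',round(s['time'],1),s['position'].round(4),'F',s['ft_force'].round(1),'g',round(s['grip_width'],3))
E
python3 - <<'E'
from h import *
im=ctrl.get_image("top"); np.save("top.npy",im)
for c in caps("top",im):print(*c)
print("slab",ray("top",[[286,119],[381,119],[382,166],[285,166]],.118).round(3).tolist())
print("handle",ray("top",[[311,197],[355,198]],.078).round(3).tolist())
print("topfront",ray("top",[[278,173],[390,173],[279,114],[388,114]],.118).round(3).tolist())
go(.5,.3,.25,np.pi/2)
cv2.imwrite("pics/c1.png",np.hstack([cv2.resize(im[100:220,265:405,::-1],None,fx=4,fy=4,interpolation=2)]))
E
```

```text
[306.  396.2] [37  6 45] [0.1233 0.0103]
slab [[0.762, 0.085, 0.118], [0.771, -0.148, 0.118], [0.651, -0.15, 0.118], [0.642, 0.081, 0.118]]
handle [[0.577, 0.017, 0.078], [0.579, -0.091, 0.078]]
topfront [[0.624, 0.097, 0.118], [0.634, -0.169, 0.118], [0.774, 0.103, 0.118], [0.784, -0.165, 0.118]]
d [-402.8 -228.   -27.9] r [-0.001 -0.    -0.268] cur yaw 1.303 q7 -0.06
```

View pics/c1.png

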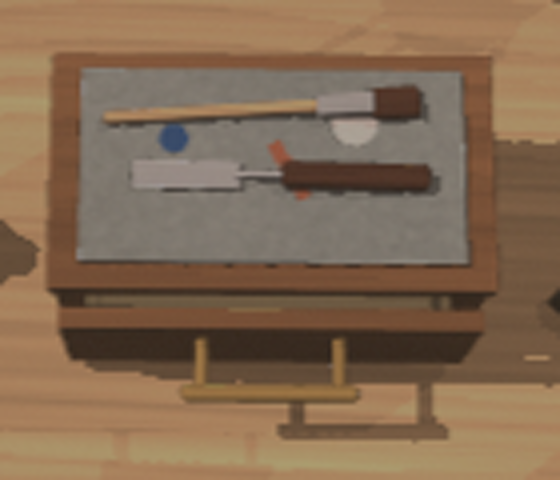

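```bash
python3 - <<'E'
from h import *
im=np.load("top.npy")
for u,v in[(208,167),(177,207),(163,243),(207,250),(422,215),(426,266),(461,267)]:
    print(im[v-6:v+7:2,u].max(1).tolist(), im[v,u-8:u+9:2].max(1).tolist())
go(.578,-.037,.2)
E
```

```text
[102, 48, 49, 48, 49, 44, 52] [62, 50, 50, 49, 48, 46, 63, 106, 107]
[108, 103, 44, 45, 43, 44, 70] [52, 49, 52, 50, 45, 44, 108, 105, 73]
[113, 109, 50, 43, 43, 43, 46] [51, 51, 51, 51, 43, 61, 109, 106, 73]
[174, 172, 48, 52, 52, 52, 53] [92, 52, 52, 52, 52, 47, 103, 122, 122]
[164, 52, 53, 53, 54, 53, 49] [172, 58, 52, 52, 53, 52, 52, 53, 108]
[167, 54, 55, 54, 53, 54, 54] [120, 50, 54, 54, 54, 54, 54, 89, 83]
[157, 54, 52, 52, 54, 53, 52] [148, 50, 50, 54, 52, 54, 53, 53, 95]
d [-567.1 -532.3   22.5] r [-0.001  0.     0.   ] cur yaw 1.303 q7 -0.06
```

```bash

for i in 1; do :; done
python3 -m creep '[[[1,-36,-34,0,0,0,0],[1,-72,-68,0,0,0,0],[1,-108,-102,0,0,0,0],[1,-144,-136,0,0,0,0],[1,-180,-170,0,0,0,0]]]' 40 >/dev/null
python3 -m creep '[[[1,-36,-34,0,0,0,0],[1,-72,-68,0,0,0,0],[1,-108,-102,0,0,0,0],[1,-144,-136,0,0,0,0],[1,-180,-170,0,0,0,0]]]' >/dev/null
python3 -m creep '[[[0.26,-36,-34,0,0,0,-0.15],[0.26,-72,-68,0,0,0,-0.3],[0.26,-108,-102,0,0,0,-0.45],[0.26,-144,-136,0,0,0,-0.6],[0.26,-180,-170,0,0,0,-0.7]]]'
python3 - <<'E'
from h import *
st(); im=ctrl.get_image("top")
for c in caps("top",im,v=60):print(*c)
go(.578,-.037,.2,.037)
E
```

```text
time: 1.65
position: [0.5395, 0.0226, 0.2225]
tool_rot: [0.58, -3.088, -0.001]
ft_force: [1.6, 0.1, 0.8]
grip_width: 0.627
t 1.6 [0.5395 0.0226 0.2225] F [1.6 0.1 0.8] g 0.627
[273.5 117.9] [ 4 44 98] [0.787  0.1228]
[242.9 153.3] [ 11  12 103] [0.6877 0.1949]
[206.1 167.2] [ 12  12 104] [0.6472 0.2851]
[164.3 172.4] [ 13  12 113] [0.6297 0.3891]
[408.  174.1] [10 12 69] [ 0.6483 -0.2255]
[173.2 207.7] [ 13  11 107] [0.5404 0.3565]
[422.  216.1] [ 13  12 108] [ 0.5422 -0.2585]
[159.3 244.9] [ 14  11 101] [0.4479 0.3796]
[205.5 253. ] [ 13  11 100] [0.4325 0.266 ]
[425.3 266.8] [12 11 97] [ 0.4192 -0.2638]
[461.3 267.9] [ 14  11 123] [ 0.4197 -0.3503]
[344.7 384.2] [  9  38 140] [ 0.1514 -0.076 ]
d [-14.5 -60.6  23.2] r [-0.006 -0.002 -1.237] cur yaw 1.942 q7 1.91
```

```bash

python3 -m creep '[[[0.26,0,0,0,0,0,0.15],[0.26,0,0,0,0,0,0.29],[0.26,0,0,0,0,0,0.44],[0.26,0,0,0,0,0,0.58],[0.26,0,0,0,0,0,0.72]]]' >/dev/null
python3 -m creep '[[[0.26,0,0,0,0,0,0.15],[0.26,0,0,0,0,0,0.29],[0.26,0,0,0,0,0,0.44],[0.26,0,0,0,0,0,0.58],[0.26,0,0,0,0,0,0.72]]]' >/dev/null
python3 -m creep '[[[0.26,0,0,0,0,0,0.15],[0.26,0,0,0,0,0,0.29],[0.26,0,0,0,0,0,0.44],[0.26,0,0,0,0,0,0.46],[0.26,0,0,0,0,0,0.46]]]'
python3 - <<'E'
from h import *
cv2.imwrite("pics/w1.png",ctrl.get_image("wrist")[:,:,::-1])
p=ctrl.camera_params("wrist");print(p['K'][0],p['pose'].round(3))
go(.578,-.037,.2,.037)
E
```

```text
time: 3.2
position: [0.5388, 0.0244, 0.2224]
tool_rot: [-2.177, -2.264, 0.0]
ft_force: [0.1, -0.4, -0.2]
grip_width: 0.257
[284.34914205   0.         315.67317174] [[ 0.999  0.039  0.01   0.537]
 [ 0.04  -0.967 -0.253  0.093]
 [-0.     0.253 -0.967  0.385]
 [ 0.     0.     0.     1.   ]]
d [-62.8  36.7  22.3] r [-0.001 -0.     0.003] cur yaw 0.04 q7 -0.0
```

View pics/w1.png

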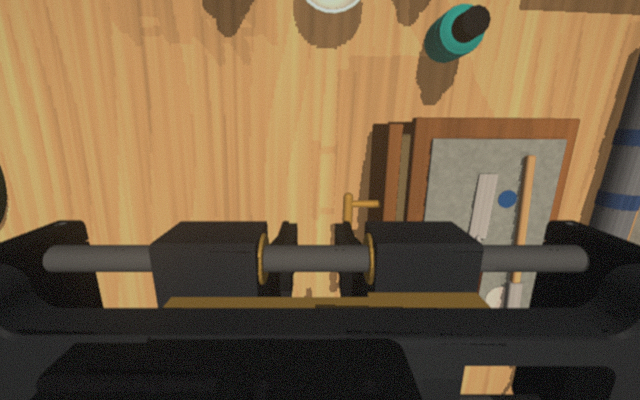

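```bash
python3 - <<'E'
from h import *
print(ray("wrist",[[348,196],[348,220]],.078).round(4), ray("wrist",[[417,119],[577,119],[407,220]],.118).round(4))
E
```

```text
[[ 0.5757  0.0146  0.078 ]
 [ 0.5777 -0.0136  0.078 ]] [[0.6281 0.0993 0.118 ]
 [0.7728 0.1052 0.118 ]
 [0.6308 0.0027 0.118 ]]
```

```bash

python3 -m creep '[[[0.26,-32,18,10,0,0,0],[0.26,-63,37,22,0,0,0],[0.26,-63,37,70,0,0,0],[0.26,-63,37,115,0,0,0],[0.26,-63,37,130,0,0,0]]]' >/dev/null
python3 -m creep '[[[0.26,0,0,10,0,0,0],[0.26,0,0,24,0,0,0],[0.26,0,0,25,0,0,0],[0,0,0,25,0,0,0],[0,0,0,25,0,0,0]]]' 40
python3 -m creep '[[[0,0,0,0,0,0,0],[0,0,0,0,0,0,0]]]' 
python3 -c "
from h import *
go(.578-.115*.9992,-.037-.115*.04,.066,.037)"
```

```text
time: 4.25
position: [0.5787, -0.0373, 0.0687]
tool_rot: [-2.18, -2.262, -0.002]
ft_force: [-4.4, -1.1, 3.7]
grip_width: 0.155
time: 4.45
position: [0.5782, -0.0373, 0.0686]
tool_rot: [-2.179, -2.261, -0.001]
ft_force: [-4.6, 0.3, 4.8]
grip_width: 0.109
d [  -0.  -115.2    2.6] r [-0.    -0.001 -0.   ] cur yaw 0.037 q7 0.25
```

```bash

python3 -m creep '[[[0,0,-15,0,0,0,0],[0,0,-35,0,0,0,0],[0,0,-55,0,0,0,0],[0,0,-75,0,0,0,0],[0,0,-95,0,0,0,0]]]' 
python3 -m creep '[[[0,0,-10,0,0,0,0],[0,0,-17,0,0,0,0],[0,0,-20,0,0,0,0],[0,0,-22,0,0,0,0],[0,0,-22,0,0,0,0]]]' 
python3 - <<'E'
from h import *
cv2.imwrite("pics/top2.png",cv2.resize(ctrl.get_image("top")[90:300,255:415,::-1],None,fx=3.5,fy=2.8)); st()
E
```

```text
time: 4.95
position: [0.486, -0.0403, 0.0686]
tool_rot: [2.177, 2.259, 0.009]
ft_force: [5.6, 0.2, -1.3]
grip_width: 0.109
time: 5.45
position: [0.4627, -0.0411, 0.0685]
tool_rot: [2.179, 2.262, 0.003]
ft_force: [2.7, 2.5, 6.1]
grip_width: 0.113
t 5.5 [ 0.4627 -0.0411  0.0685] F [2.4 3.6 7.4] g 0.115
```

View pics/top2.png

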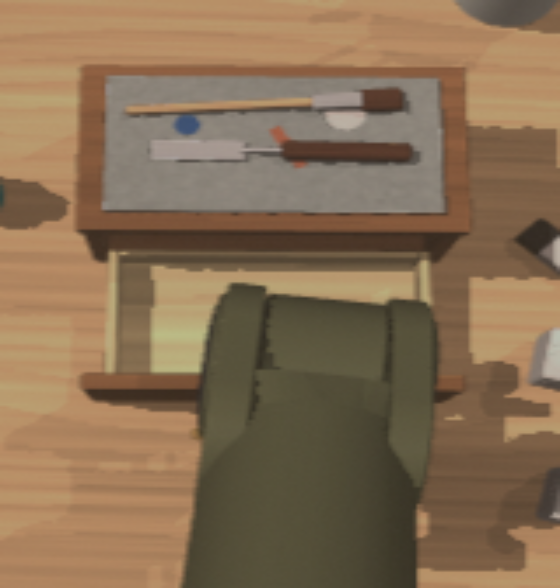

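```bash

python3 -m creep '[[[0,0,-3,0,0,0,0],[0,0,-5,0,0,0,0],[0,0,-6,0,0,0,0],[0,0,-6,0,0,0,0],[0,0,-6,0,0,0,0]]]' 
```

```text
time: 6.0
position: [0.457, -0.0413, 0.0685]
tool_rot: [2.179, 2.262, 0.003]
ft_force: [2.9, 2.9, 5.8]
grip_width: 0.112
```

Not at the stop yet; pull on.

```bash

python3 -m creep '[[[0,0,-3,0,0,0,0],[0,0,-5,0,0,0,0],[0,0,-7,0,0,0,0],[0,0,-9,0,0,0,0],[0,0,-9,0,0,0,0]]]' 
```

```text
time: 6.5
position: [0.4504, -0.0415, 0.0686]
tool_rot: [2.176, 2.259, 0.009]
ft_force: [10.5, 4.6, -2.6]
grip_width: 0.112
```

```bash

python3 -m creep '[[[0,0,-2,0,0,0,0],[0,0,-3,0,0,0,0],[0,0,-3,0,0,0,0]]]' 
python3 -m creep '[[[0,0,2,0,0,0,0],[0,0,3,0,0,0,0],[0.26,0,3,0,0,0,0],[0.26,0,3,0,0,0,0],[0.26,0,3,0,0,0,0]]]' 
python3 -m creep '[[[0.26,0,0,-30,0,0,0],[0.26,0,0,-80,0,0,0],[0.7,0,0,-130,0,0,0],[0.7,0,0,-150,0,0,0],[0.7,0,0,-150,0,0,0]]]' 
python3 - <<'E'
from h import *
go(.542,-.2585,.218,1.6)
E
```

```text
time: 6.8
position: [0.4504, -0.0415, 0.0687]
tool_rot: [2.172, 2.255, 0.016]
ft_force: [19.9, 4.4, -14.7]
grip_width: 0.111
time: 7.3
position: [0.4454, -0.0428, 0.067]
tool_rot: [-2.179, -2.261, 0.004]
ft_force: [1.1, 0.1, 0.5]
grip_width: 0.244
time: 7.8
position: [0.4472, -0.0429, 0.2199]
tool_rot: [2.18, 2.261, 0.004]
ft_force: [0.9, 0.5, 0.2]
grip_width: 0.451
d [-218.9   86.9    1.9] r [ 3.000e-03  1.000e-03 -1.564e+00] cur yaw 0.036 q7 -0.02
```

```bash
sed -i 's|dy=(yaw-cur+np.pi/2)%np.pi-np.pi/2|dy=(yaw-cur+np.pi)%(2*np.pi)-np.pi|' h.py
python3 -m creep '[[[0.7,-44,17,0,0,0,0.14],[0.7,-88,34,0,0,0,0.28],[0.7,-131,52,0,0,0,0.42],[0.7,-175,69,0,0,0,0.56],[0.7,-219,87,0,0,0,0.7]]]' >/dev/null
python3 -m creep '[[[0.7,0,0,0,0,0,0.15],[0.7,0,0,0,0,0,0.29],[0.7,0,0,0,0,0,0.44],[0.7,0,0,0,0,0,0.58],[0.7,0,0,0,0,0,0.72]]]' 
python3 - <<'E'
from h import *
go(.542,-.2585,.218,-1.55)
im=ctrl.get_image("top")
for c in caps("top",im,v=60):print(*c)
np.save("top.npy",im)
w=ctrl.get_image("wrist");p=ctrl.camera_params("wrist");np.save("wp.npy",p['pose'])
a=cv2.resize(im[140:280,260:400,::-1],None,fx=4,fy=4);
cv2.imwrite("pics/d.png",np.hstack([a[:400],w[:,140:375,::-1]]));
E
```

```text
time: 8.8
position: [0.5392, -0.258, 0.2149]
tool_rot: [-3.127, -0.283, 0.009]
ft_force: [-0.0, 0.5, 0.4]
grip_width: 0.701
d [ 2.6  1.  -3.1] r [-0.002  0.006  0.159] cur yaw -1.391 q7 -0.73
[515.1 119.1] [ 42  46 295] [ 0.8078 -0.5068]
[242.9 153.3] [ 11  12 103] [0.6877 0.1949]
[206.1 167.2] [ 11  12 101] [0.6472 0.2853]
[164.3 172.4] [ 13  12 114] [0.6297 0.3892]
[408.1 174. ] [11 12 75] [ 0.6486 -0.2256]
[173.3 207.8] [ 13  11 100] [0.5402 0.356 ]
[579.  217.6] [ 21  11 107] [ 0.553  -0.6461]
[159.8 245.1] [13 11 82] [0.4474 0.3783]
```

View pics/d.png

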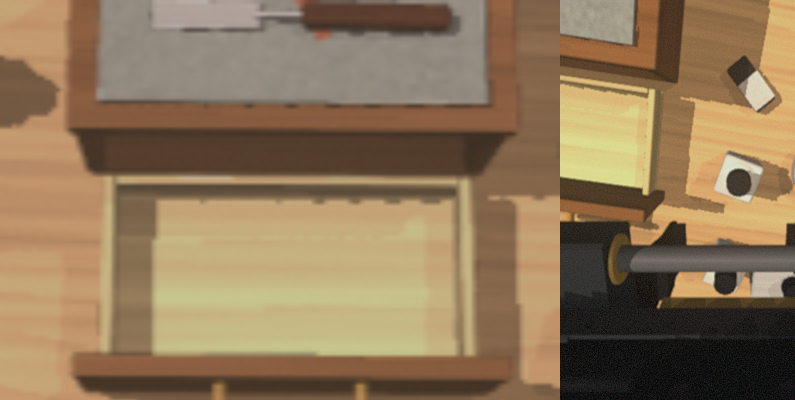

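```bash
python3 - <<'E'
from h import *
f=lambda l:[[260+u/4,140+v/4] for u,v in l]
print("panel inner z.099",ray("top",f([[75,354],[295,354],[513,355]]),.099).round(4).tolist())
print("sides/rear z.046",ray("top",f([[116,190],[459,187],[112,350],[462,350],[290,185]]),.046).round(4).tolist())
w=ctrl.get_image("wrist")
print("bottle",ray("wrist",[[318,182]],.065).round(4))
g=w[130:220,270:360]; m=((g.min(2)>100)&(np.ptp(g.astype(int),axis=2)<35)).astype(np.uint8)
c=max(cv2.findContours(m,0,1)[0],key=cv2.contourArea); r=cv2.minAreaRect(c); b=cv2.boxPoints(r)+[270,130]
print(r, ray("wrist",b,.054).round(4).tolist())
print("eraser/other",ray("wrist",[[372,85]],.01).round(3))
E
```

```text
panel inner z.099 [[0.4941, 0.0892, 0.099], [0.4988, -0.0402, 0.099], [0.503, -0.1685, 0.099]]
sides/rear z.046 [[0.6067, 0.0743, 0.046], [0.6169, -0.1445, 0.046], [0.5041, 0.0716, 0.046], [0.5122, -0.1468, 0.046], [0.6141, -0.0365, 0.046]]
bottle [[ 0.5432 -0.2595  0.065 ]]
((47.91419982910156, 48.99407958984375), (39.10844421386719, 35.84487533569336), 22.380136489868164) [[0.5282, -0.2328, 0.054], [0.5692, -0.2414, 0.054], [0.5603, -0.2853, 0.054], [0.5185, -0.2779, 0.054]]
eraser/other [[ 0.662 -0.303  0.01 ]]
```

```bash
cat >> h.py <<'E'
D=np.array([.557,-.0365]); CY=.038
def slot(dx,dy,z,yaw=-np.pi/2+CY):
    w=D+R.from_euler('z',CY).as_matrix()[:2,:2]@[dx/1000,dy/1000]; print('slot',w.round(4)); go(*w,z,yaw)
E
python3 -c "
from h import *
go(.543,-.259,.058,-1.77)"
```

```text
d [  3.6   2.  157.4] r [-0.001  0.005  0.389] cur yaw -1.381 q7 -0.73
```

```bash

python3 -m creep '[[[0.6,4,2,0,0,0,0.14],[0.6,4,2,40,0,0,0.28],[0.6,4,2,80,0,0,0.39],[0.6,4,2,120,0,0,0.39],[0.6,4,2,145,0,0,0.39]]]' 30 >/dev/null
python3 -m creep '[[[0.6,0,0,6,0,0,0],[0.6,0,0,12,0,0,0],[0.6,0,0,12,0,0,0],[0.2,0,0,12,0,0,0],[0.2,0,0,12,0,0,0]]]' 
python3 -m creep '[[[0.2,0,0,0,0,0,0],[0.2,0,0,0,0,0,0],[0.2,0,0,0,0,0,0]]]' 
python3 -m creep '[[[0.2,0,0,-20,0,0,0],[0.2,0,0,-60,0,0,0],[0.2,0,0,-100,0,0,0],[0.2,0,0,-125,0,0,0],[0.2,0,0,-125,0,0,0]]]' 
python3 -c "
from h import *
slot(-28,-81.6,.183)"
```

```text
time: 9.95
position: [0.5465, -0.2595, 0.0617]
tool_rot: [-3.125, 0.317, -0.003]
ft_force: [1.3, -0.7, -0.3]
grip_width: 0.497
time: 10.25
position: [0.546, -0.2593, 0.0609]
tool_rot: [-3.125, 0.317, -0.001]
ft_force: [0.6, -0.2, 2.8]
grip_width: 0.311
time: 10.75
position: [0.5475, -0.2605, 0.1892]
tool_rot: [3.125, -0.317, 0.009]
ft_force: [0.0, -0.8, -1.0]
grip_width: 0.314
slot [ 0.5321 -0.1191]
d [ -43.6 -135.4    5.9] r [ 0.001 -0.006 -0.24 ] cur yaw -1.773 q7 -1.06
```

```bash

python3 -m creep '[[[0.2,-14,-45,0,0,0,-0.12],[0.2,-28,-90,0,0,0,-0.24],[0.2,-42,-135,0,0,0,-0.24],[0.2,-42,-135,0,0,0,-0.24],[0.2,-42,-135,0,0,0,-0.24]]]' 
python3 - <<'E'
from h import *
slot(-26,-81.6,.077)
w=ctrl.get_image("wrist"); cv2.imwrite("pics/w2.png",w[:,:,::-1])
E
```

```text
time: 11.25
position: [0.5314, -0.1158, 0.1844]
tool_rot: [-3.139, -0.067, 0.003]
ft_force: [0.1, -0.8, -1.6]
grip_width: 0.311
slot [ 0.5341 -0.119 ]
d [  2.8   3.5 107.3] r [-0.001  0.002  0.005] cur yaw -1.528 q7 -1.18
```

View pics/w2.png

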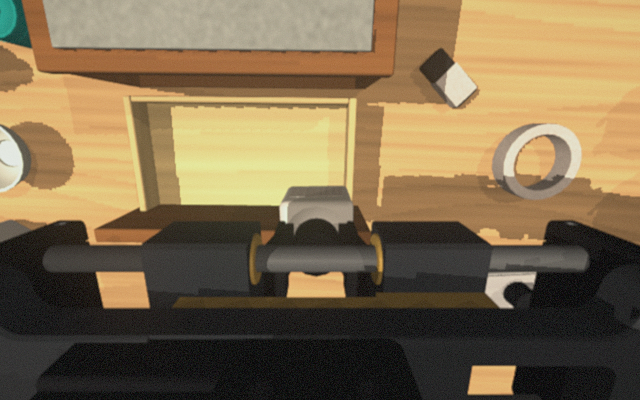

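```bash

python3 -m creep '[[[0.2,3,3,0,0,0,0],[0.2,3,3,35,0,0,0],[0.2,3,3,70,0,0,0],[0.2,3,3,95,0,0,0],[0.2,3,3,100,0,0,0]]]' 
python3 -m creep '[[[0.2,0,0,3,0,0,0],[0.2,0,0,6,0,0,0],[0.2,0,0,7,0,0,0],[0.2,0,0,7,0,0,0],[0.2,0,0,7,0,0,0]]]' 
python3 -c "
from h import *
slot(-26,-81.6,.077)"
```

```text
time: 11.8
position: [0.548, -0.1215, 0.0969]
tool_rot: [-3.136, -0.057, -0.035]
ft_force: [-5.1, 17.2, 87.1]
grip_width: 0.317
time: 12.3
position: [0.5543, -0.1211, 0.0966]
tool_rot: [-3.134, -0.06, -0.056]
ft_force: [-3.9, 18.5, 92.1]
grip_width: 0.314
slot [ 0.5341 -0.119 ]
d [-20.8  -2.7  18.9] r [-0.006 -0.036  0.   ] cur yaw -1.533 q7 -1.05
```

```bash

python3 -m creep '[[[0.2,0,0,-25,0,0,0],[0.2,0,0,-60,0,0,0],[0.2,0,0,-90,0,0,0],[0.2,0,0,-100,0,0,0],[0.2,0,0,-100,0,0,0]]]' 
python3 - <<'E'
from h import *
slot(-28,-81.6,.183)
w=ctrl.get_image("wrist")[:,:,::-1]; s=ctrl.get_image("scene")[140:340,200:420,::-1]
cv2.imwrite("pics/w3.png",np.hstack([cv2.resize(s,None,fx=1.82,fy=2),w[:,150:520]]))
E
```

```text
time: 12.8
position: [0.5355, -0.1232, 0.1793]
tool_rot: [-3.141, -0.055, -0.003]
ft_force: [0.4, 0.2, -1.9]
grip_width: 0.313
slot [ 0.5321 -0.1191]
d [-3.2 -4.2 -3.7] r [-0.    -0.002 -0.003] cur yaw -1.536 q7 -1.15
```

View pics/w3.png

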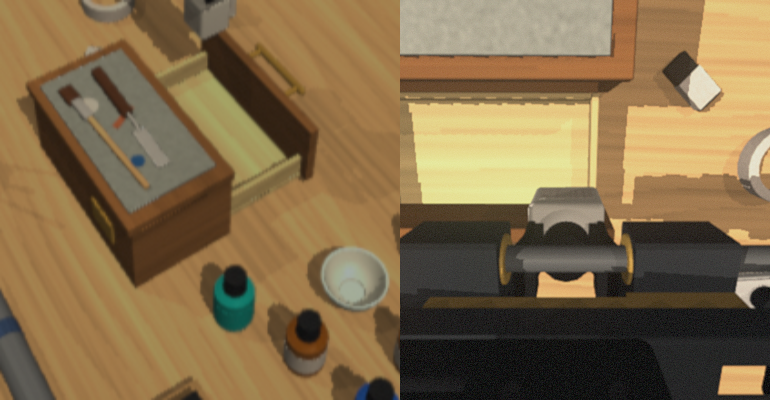

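```bash

python3 -m creep '[[[0.2,-1,-10,-2,0,0,0],[0.2,-1,-13,-3,0,0,0],[0.2,-1,-13,-3,0,0,0],[0.2,-1,-13,-3,0,0,0]]]' 
python3 - <<'E'
from h import *
im=ctrl.get_image("top");o=np.load("top.npy")
for u in(283,300):print(o[222:236,u,0].tolist(),im[222:236,u,0].tolist())
for u in(283,300):print(o[180:192,u,0].tolist(),im[180:192,u,0].tolist())
slot(-26,-72,.077)
E
```

```text
time: 13.3
position: [0.5332, -0.1079, 0.1811]
tool_rot: [-3.141, -0.061, 0.001]
ft_force: [-0.6, 0.6, -2.1]
grip_width: 0.317
[194, 196, 196, 197, 196, 189, 139, 146, 142, 140, 139, 137, 70, 70] [191, 193, 189, 136, 141, 137, 137, 135, 95, 66, 66, 70, 105, 192]
[198, 198, 198, 199, 198, 197, 172, 144, 142, 140, 139, 137, 76, 69] [195, 195, 191, 146, 139, 137, 136, 134, 111, 65, 65, 65, 70, 112]
[68, 69, 75, 128, 189, 194, 193, 194, 190, 186, 187, 187] [68, 68, 73, 125, 185, 190, 189, 190, 186, 184, 185, 182]
[86, 86, 79, 111, 196, 187, 87, 91, 100, 134, 197, 195] [84, 121, 115, 87, 90, 105, 131, 192, 192, 193, 192, 192]
slot [ 0.5338 -0.1094]
d [  0.5   1.3 104.3] r [-0.     0.001  0.   ] cur yaw -1.533 q7 -1.19
```

```bash

python3 -m creep '[[[0.2,8,1,10,0,0,0],[0.2,8,1,40,0,0,0],[0.2,8,1,70,0,0,0],[0.2,8,1,70,0,0,0],[0.2,8,1,70,0,0,0]]]' 
python3 -m creep '[[[0.2,0,0,12,0,0,0],[0.2,0,0,24,0,0,0],[0.2,0,0,28,0,0,0],[0.2,0,0,28,0,0,0],[0.2,0,0,28,0,0,0]]]' 
python3 -c "
from h import *
slot(-26,-81.6,.077)"
```

```text
time: 13.85
position: [0.5413, -0.1095, 0.1118]
tool_rot: [3.141, 0.058, -0.001]
ft_force: [0.3, 0.1, -0.8]
grip_width: 0.314
time: 14.35
position: [0.5415, -0.1092, 0.0836]
tool_rot: [-3.141, -0.059, 0.0]
ft_force: [-0.3, 0.9, -0.7]
grip_width: 0.315
slot [ 0.5341 -0.119 ]
d [-7.7  9.6  6.6] r [-0.  0. -0.] cur yaw -1.533 q7 -1.08
```

Now down to contact, then slide to the side wall and drag the drawer back out against the panel.

```bash

python3 -m creep '[[[0.2,0,0,3,0,0,0],[0.2,0,0,5,0,0,0],[0.2,0,0,6,0,0,0],[0.2,0,0,6,0,0,0],[0.2,0,0,6,0,0,0]]]' 
python3 -m creep '[[[0.2,0,3,0,0,0,0],[0.2,0,6,0,0,0,0],[0.2,0,9,0,0,0,0],[0.2,0,11,0,0,0,0],[0.2,0,11,0,0,0,0]]]' 
python3 -m creep '[[[0.2,-4,0,0,0,0,0],[0.2,-8,0,0,0,0,0],[0.2,-12,0,0,0,0,0],[0.2,-15,0,0,0,0,0],[0.2,-15,0,0,0,0,0]]]' 
```

```text
time: 14.85
position: [0.5414, -0.109, 0.0775]
tool_rot: [-3.141, -0.059, 0.0]
ft_force: [-0.5, -0.3, -1.3]
grip_width: 0.314
time: 15.35
position: [0.5417, -0.1207, 0.0775]
tool_rot: [-3.141, -0.058, 0.0]
ft_force: [-0.0, 1.3, -2.0]
grip_width: 0.313
time: 15.85
position: [0.5289, -0.1207, 0.0783]
tool_rot: [3.141, 0.06, 0.008]
ft_force: [7.3, -1.3, -4.2]
grip_width: 0.316
```

```bash

python3 -m creep '[[[0.2,-3,0,0,0,0,0],[0.2,-6,0,0,0,0,0],[0.2,-6,0,0,0,0,0],[0.2,-6,0,0,0,0,0]]]' 
python3 -m creep '[[[0.2,1,0,2,0,0,0],[0.2,2,0,4,0,0,0],[0.2,2,0,4,0,0,0],[0.2,2,0,4,0,0,0]]]' 
python3 - <<'E'
from h import *
im=ctrl.get_image("top");o=np.load("top.npy")
for u in(283,300):print(o[222:236,u,0].tolist(),im[222:236,u,0].tolist())
E
```

```text
time: 16.25
position: [0.5269, -0.1209, 0.0799]
tool_rot: [3.139, 0.061, 0.02]
ft_force: [14.2, -0.2, -3.3]
grip_width: 0.314
time: 16.65
position: [0.5272, -0.1207, 0.0756]
tool_rot: [3.14, 0.061, 0.014]
ft_force: [9.5, 0.3, 1.4]
grip_width: 0.316
[194, 196, 196, 197, 196, 189, 139, 146, 142, 140, 139, 137, 70, 70] [189, 190, 190, 190, 189, 183, 134, 142, 139, 136, 135, 132, 70, 65]
[198, 198, 198, 199, 198, 197, 172, 144, 142, 140, 139, 137, 76, 69] [192, 192, 191, 192, 193, 190, 166, 140, 137, 136, 135, 133, 72, 65]
```

```bash

python3 -m creep '[[[0.2,2,0,1,0,0,0],[0.2,3,0,2,0,0,0],[0.2,3,0,2,0,0,0]]]' 
python3 -m creep '[[[0.42,0,0,0,0,0,0],[0.42,0,0,0,0,0,0],[0.42,0,0,0,0,0,0]]]'
python3 -m creep '[[[0.42,0,0,-30,0,0,0],[0.42,0,0,-70,0,0,0],[0.6,0,0,-110,0,0,0],[0.6,0,0,-130,0,0,0],[0.6,0,0,-130,0,0,0]]]'
python3 -c "
from h import *
go(.4192,-.2638,.205,-1.571)"
```

```text
time: 17.0
position: [0.5274, -0.1205, 0.0723]
tool_rot: [-3.141, -0.06, -0.005]
ft_force: [6.2, -0.1, 2.7]
grip_width: 0.313
time: 17.3
position: [0.5241, -0.1206, 0.0708]
tool_rot: [-3.14, -0.058, 0.005]
ft_force: [0.3, -0.1, -0.4]
grip_width: 0.414
time: 17.8
position: [0.5269, -0.1213, 0.2039]
tool_rot: [-3.14, -0.059, -0.006]
ft_force: [-0.1, 0.1, 0.2]
grip_width: 0.572
d [-113.   138.4   -1.6] r [-0.001 -0.004  0.038] cur yaw -1.533 q7 -1.2
```

```bash

python3 -m creep '[[[0.6,-28,35,-5,0,0,0.04],[0.6,-56,69,-10,0,0,0.04],[0.6,-85,104,-10,0,0,0.04],[0.6,-113,138,-10,0,0,0.04],[0.6,-113,138,-10,0,0,0.04]]]'
python3 -m creep '[[[0.6,0,0,0,0,0,0]]]' >/dev/null
python3 - <<'E'
from h import *
w=ctrl.get_image("wrist"); np.save("w.npy",w)
for c in caps("wrist",w,zmid=.065,amin=150,amax=3000,v=60):print(*c)
cv2.imwrite("pics/w4.png",w[100:300,150:550,::-1]); go(.4192,-.2638,.06,-1.571)
E
```

```text
time: 18.3
position: [0.4127, -0.268, 0.21]
tool_rot: [-3.139, 0.019, 0.004]
ft_force: [0.6, 0.5, -0.3]
grip_width: 0.602
[177.5  78.9] [ 21  29 262] [ 0.5284 -0.1222]
[259.4 236.5] [ 33  24 418] [ 0.3574 -0.196 ]
[371.8 236.7] [ 36  26 501] [ 0.357  -0.3266]
d [  1.9   2.2 150.5] r [-0.002  0.002 -0.002] cur yaw -1.573 q7 -1.14
```

View pics/w4.png

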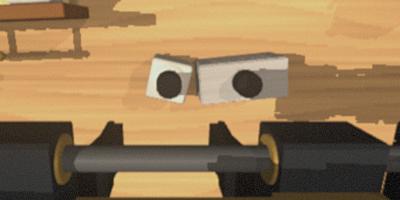

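```bash
python3 - <<'E'
from h import *
w=np.load("w.npy"); p=ctrl.camera_params("wrist")
g=w[140:215,280:450]; print(g[46,30:50].max(1).tolist())
for c,s in blobs(g.max(2)<80,100,1500): print("cap",c+[280,140],s[2:],ray("wrist",c+[280,140],.066,p)[0].round(4))
m=cv2.inRange(cv2.cvtColor(g,cv2.COLOR_RGB2HSV),(0,0,100),(180,60,255))
cs=[c for c in cv2.findContours(m,0,1)[0] if cv2.contourArea(c)>400]
for c in cs:
    r=cv2.minAreaRect(c); b=cv2.boxPoints(r)+[280,140]; W=ray("wrist",b,.055,p)
    print(np.array(r[1]).round(),W[:,:2].round(4).tolist(),"c",W.mean(0)[:2].round(4),"ang",[round(np.arctan2(*(W[(i+1)%4]-W[i])[[1,0]]),3) for i in range(2)])
cv2.imwrite("pics/m.png",m)
E
```

```text
[67, 71, 70, 67, 75, 69, 65, 72, 69, 72, 69, 65, 68, 65, 73, 68, 71, 68, 69, 64]
cap [318.80314961 184.14173228] [ 24  27 508] [ 0.4198 -0.2649  0.066 ]
cap [397.02345059 183.43383585] [ 29  27 597] [ 0.4204 -0.3511  0.066 ]
[40. 42.] [[0.4047, -0.2369], [0.4522, -0.2482], [0.4424, -0.2923], [0.3941, -0.2827]] c [ 0.4234 -0.265 ] ang [np.float64(-0.232), np.float64(-1.791)]
[44. 92.] [[0.4452, -0.294], [0.4545, -0.3953], [0.404, -0.4054], [0.3938, -0.3001]] c [ 0.4244 -0.3487] ang [np.float64(-1.479), np.float64(-2.944)]
```

```bash

python3 -m creep '[[[0.6,2.5,3,40,0,0,0.14],[0.6,2.5,3,80,0,0,0.22],[0.6,2.5,3,120,0,0,0.22],[0.6,2.5,3,140,0,0,0.22],[0.6,2.5,3,140,0,0,0.22]]]' >/dev/null
python3 -m creep '[[[0.6,0,0,5,0,0,0],[0.6,0,0,10,0,0,0],[0.6,0,0,10,0,0,0],[0.2,0,0,10,0,0,0],[0.2,0,0,10,0,0,0]]]' 
python3 -m creep '[[[0.2,0,0,0,0,0,0],[0.2,0,0,0,0,0,0],[0.2,0,0,0,0,0,0]]]' 45
python3 -m creep '[[[0.2,0,0,-20,0,0,0],[0.2,0,0,-60,0,0,0],[0.2,0,0,-100,0,0,0],[0.2,0,0,-130,0,0,0],[0.2,0,0,-130,0,0,0]]]' 
python3 -m creep '[[[0.2,0,0,0,0,0,0]]]' >/dev/null
python3 -c "
from h import *
st();slot(28,32,.187)"
```

```text
time: 19.45
position: [0.4211, -0.2658, 0.0621]
tool_rot: [-3.121, 0.348, -0.002]
ft_force: [-0.3, -0.3, -0.9]
grip_width: 0.494
time: 19.75
position: [0.4207, -0.2659, 0.0617]
tool_rot: [-3.122, 0.349, -0.0]
ft_force: [0.1, 0.3, 1.4]
grip_width: 0.307
time: 20.25
position: [0.423, -0.2671, 0.195]
tool_rot: [-3.121, 0.348, -0.012]
ft_force: [1.6, 0.9, 0.3]
grip_width: 0.305
t 20.4 [ 0.4207 -0.2654  0.1914] F [-0.4  0.7 -2.2] g 0.308
slot [ 0.5838 -0.0035]
d [ 101.4 -291.4    5. ] r [-0.002 -0.001 -0.26 ] cur yaw -1.793 q7 -1.29
```

```bash
python3 -c "
from h import *
slot(29,77,.187)"

```

```text
slot [0.5831 0.0415]
d [  90.8 -335.2    5.1] r [-0.002 -0.001 -0.26 ] cur yaw -1.793 q7 -1.29
```

```bash

python3 -m creep '[[[0.2,12,-44,0,0,0,-0.05],[0.2,24,-88,0,0,0,-0.1],[0.2,36,-132,0,0,0,-0.15],[0.2,48,-176,0,0,0,-0.2],[0.2,60,-220,0,0,0,-0.26]]]' >/dev/null
python3 -m creep '[[[0.2,0,0,0,0,0,0],[0.2,0,0,0,0,0,0]]]' >/dev/null
python3 -c "
from h import *
slot(29,77,.187)"

```

```text
slot [0.5831 0.0415]
d [  60.6 -102.8    1.6] r [0.002 0.005 0.002] cur yaw -1.531 q7 -1.36
```

```bash

python3 -m creep '[[[0.2,20,-34,0,0,0,0],[0.2,40,-68,0,0,0,0],[0.2,61,-103,0,0,0,0],[0.2,61,-103,0,0,0,0],[0.2,61,-103,0,0,0,0]]]' >/dev/null
python3 -m creep '[[[0.2,0,0,0,0,0,0],[0.2,0,0,0,0,0,0]]]' >/dev/null
python3 -c "
from h import *
slot(29,77,.082)
cv2.imwrite('pics/w5.png',ctrl.get_image('wrist')[50:300,150:500,::-1])"

```

```text
slot [0.5831 0.0415]
d [ -0.8  -3.1 109.4] r [-0.     0.001 -0.004] cur yaw -1.537 q7 -1.46
```

View pics/w5.png

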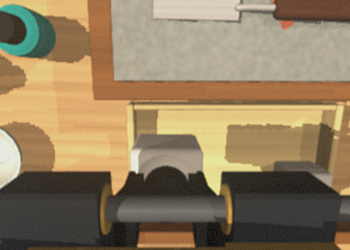

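```bash

python3 -m creep '[[[0.2,-1,-3,30,0,0,0],[0.2,-1,-3,60,0,0,0],[0.2,-1,-3,80,0,0,0],[0.2,-1,-3,80,0,0,0],[0.2,-1,-3,80,0,0,0]]]' 
python3 -m creep '[[[0.2,0,0,10,0,0,0],[0.2,0,0,20,0,0,0],[0.2,0,0,28,0,0,0],[0.2,0,0,30,0,0,0],[0.2,0,0,30,0,0,0]]]' 
python3 -m creep '[[[0.2,0,-3,0,0,0,0],[0.2,0,-6,0,0,0,0],[0.2,0,-8,1,0,0,0],[0.2,0,-8,2,0,0,0],[0.2,0,-8,2,0,0,0]]]' 
python3 -c "
from h import *
slot(29,85,.076)"
```

```text
time: 22.3
position: [0.5837, 0.043, 0.1121]
tool_rot: [-3.141, -0.057, -0.0]
ft_force: [0.3, -0.2, -1.5]
grip_width: 0.308
time: 22.8
position: [0.5832, 0.0437, 0.081]
tool_rot: [-3.141, -0.059, 0.002]
ft_force: [-0.8, -0.1, -0.8]
grip_width: 0.307
time: 23.3
position: [0.5838, 0.0503, 0.0799]
tool_rot: [3.14, 0.058, 0.001]
ft_force: [1.0, -5.1, 1.6]
grip_width: 0.304
slot [0.5827 0.0495]
d [-1.   0.7  3.9] r [ 0.001 -0.001 -0.001] cur yaw -1.534 q7 -1.4
```

```bash

python3 -m creep '[[[0.2,0,1,1,0,0,0],[0.2,0,1,2,0,0,0],[0.2,0,1,2,0,0,0],[0.2,0,1,2,0,0,0]]]' 
python3 -m creep '[[[0.42,0,0,0,0,0,0],[0.42,0,0,0,0,0,0],[0.42,0,0,0,0,0,0]]]'
python3 -m creep '[[[0.42,0,0,-30,0,0,0],[0.42,0,0,-70,0,0,0],[0.6,0,0,-110,0,0,0],[0.6,0,0,-130,0,0,0],[0.6,0,0,-130,0,0,0]]]'
python3 -c "
from h import *
im=ctrl.get_image('top')
for c in caps('top',im,v=60):print(*c)
go(.4204,-.351,.205,-1.46)"
```

```text
time: 23.7
position: [0.5836, 0.0501, 0.0778]
tool_rot: [3.141, 0.059, 0.001]
ft_force: [0.1, -4.8, 2.4]
grip_width: 0.309
time: 24.0
position: [0.5829, 0.0528, 0.0772]
tool_rot: [-3.138, -0.061, 0.002]
ft_force: [0.2, -0.3, 0.2]
grip_width: 0.41
time: 24.5
position: [0.5851, 0.0521, 0.2108]
tool_rot: [-3.137, -0.061, -0.008]
ft_force: [0.9, -0.5, -0.1]
grip_width: 0.574
[249.4  88.1] [ 15  62 165] [0.8691 0.1916]
[206.2 167.3] [ 12  12 107] [0.6469 0.2848]
[164.6 172.4] [ 13  12 106] [0.6298 0.3884]
[407.8 174.2] [10 12 66] [ 0.6481 -0.2251]
[173.1 207.8] [ 13  11 107] [0.5401 0.3565]
[366.2 218.5] [ 11  12 101] [ 0.5312 -0.1209]
[159.8 245. ] [12 11 89] [0.4476 0.3783]
[203.1 252.6] [ 9 11 75] [0.4333 0.2717]
[461.3 268.1] [ 14  11 121] [ 0.4194 -0.3502]
[279.3 378.7] [ 15  62 279] [0.1576 0.0721]
d [-179.1  396.4    2.2] r [-0.003 -0.002 -0.072] cur yaw -1.532 q7 -1.48
```

```bash

python3 -m creep '[[[0.6,-20,44,0,0,0,0],[0.6,-40,88,0,0,0,0],[0.6,-60,132,0,0,0,0],[0.6,-80,176,0,0,0,0],[0.6,-100,220,0,0,0,0]]]' >/dev/null
python3 -m creep '[[[0.6,-20,44,0,0,0,-0.07],[0.6,-40,88,0,0,0,-0.07],[0.6,-60,132,0,0,0,-0.07],[0.6,-79,176,0,0,0,-0.07],[0.6,-79,176,0,0,0,-0.07]]]' >/dev/null
python3 -m creep '[[[0.6,0,0,0,0,0,0],[0.6,0,0,0,0,0,0]]]' >/dev/null
python3 -c "
from h import *
w=ctrl.get_image('wrist');p=ctrl.camera_params('wrist')
g=w[130:215,240:400]; o=np.array([240,130])
for c,s in blobs(g.max(2)<80,100,1500): print('cap',c+o,s[2:],ray('wrist',c+o,.067,p)[0].round(4))
m=cv2.inRange(cv2.cvtColor(g,cv2.COLOR_RGB2HSV),(0,0,100),(180,60,255))
c=max(cv2.findContours(m,0,1)[0],key=cv2.contourArea)
b=cv2.boxPoints(cv2.minAreaRect(c))+o; W=ray('wrist',b,.056,p); print(W.round(4).tolist(),[round(np.arctan2(*(W[(i+1)%4]-W[i])[[1,0]]),3) for i in range(4)])
go(.4204,-.351,.062,-1.46)"

```

```text
cap [317.79744526 187.73540146] [ 25  27 548] [ 0.4201 -0.3513  0.067 ]
[[0.393, -0.3039, 0.056], [0.4433, -0.3002, 0.056], [0.4542, -0.3964, 0.056], [0.4043, -0.4041, 0.056]] [np.float64(0.074), np.float64(-1.459), np.float64(-2.989), np.float64(1.683)]
d [-1.000e-01  1.900e+00  1.444e+02] r [-0.002  0.001  0.   ] cur yaw -1.46 q7 -0.64
```

```bash

python3 -m creep '[[[0.6,0,2,40,0,0,0],[0.6,0,2,80,0,0,0],[0.6,0,2,120,0,0,0],[0.6,0,2,135,0,0,0],[0.6,0,2,135,0,0,0]]]' >/dev/null
python3 -m creep '[[[0.6,0,0,5,0,0,0],[0.6,0,0,9,0,0,0],[0.6,0,0,9,0,0,0],[0.2,0,0,9,0,0,0],[0.2,0,0,9,0,0,0]]]' 
python3 -m creep '[[[0.2,0,0,0,0,0,0],[0.2,0,0,0,0,0,0],[0.2,0,0,0,0,0,0]]]' 55
python3 -m creep '[[[0.2,0,0,-20,0,0,0],[0.2,0,0,-60,0,0,0],[0.2,0,0,-100,0,0,0],[0.2,0,0,-130,0,0,0],[0.2,0,0,-130,0,0,0]]]' 
python3 -m creep '[[[0.2,0,0,0,0,0,0]]]' >/dev/null
python3 -c "
from h import *
st();slot(29,-51,.190)"
```

```text
time: 26.8
position: [0.42, -0.3539, 0.064]
tool_rot: [-3.137, -0.169, -0.001]
ft_force: [-0.7, 0.6, -0.6]
grip_width: 0.494
time: 27.1
position: [0.4196, -0.3532, 0.0635]
tool_rot: [-3.136, -0.169, 0.0]
ft_force: [-0.3, 1.1, 2.1]
grip_width: 0.306
time: 27.6
position: [0.4213, -0.3558, 0.197]
tool_rot: [3.134, 0.169, 0.009]
ft_force: [1.0, -0.8, -1.5]
grip_width: 0.303
t 27.7 [ 0.4195 -0.3534  0.1929] F [-1.   0.3 -2.9] g 0.306
slot [ 0.5879 -0.0864]
d [ 196.2 -247.3    3.2] r [-0.001 -0.     0.07 ] cur yaw -1.463 q7 -0.62
```

```bash

python3 -m creep '[[[0.2,28,-35,0,0,0,0.02],[0.2,56,-70,0,0,0,0.04],[0.2,84,-106,0,0,0,0.07],[0.2,112,-141,0,0,0,0.07],[0.2,140,-177,0,0,0,0.07]]]' >/dev/null
python3 -m creep '[[[0.2,0,0,0,0,0,0],[0.2,0,0,0,0,0,0]]]' >/dev/null
python3 -c "
from h import *
slot(29,-51,.190)"

```

```text
slot [ 0.5879 -0.0864]
d [ 52.  -72.4   0.7] r [0.    0.005 0.003] cur yaw -1.53 q7 -1.08
```

```bash

python3 -m creep '[[[0.2,26,-36,0,0,0,0],[0.2,52,-72,0,0,0,0],[0.2,52,-72,0,0,0,0],[0.2,52,-72,0,0,0,0],[0.2,52,-72,0,0,0,0]]]' >/dev/null
python3 -m creep '[[[0.2,0,0,0,0,0,0]]]' >/dev/null
python3 -c "
from h import *
slot(29,-51,.084)
cv2.imwrite('pics/w6.png',ctrl.get_image('wrist')[50:300,150:500,::-1])"

```

```text
slot [ 0.5879 -0.0864]
d [  0.3  -4.7 109.2] r [-0.     0.001 -0.004] cur yaw -1.537 q7 -1.18
```

View pics/w6.png

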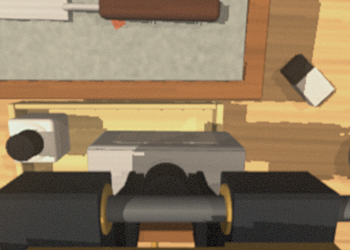

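```bash

python3 -m creep '[[[0.2,0,-5,30,0,0,0],[0.2,0,-5,60,0,0,0],[0.2,0,-5,80,0,0,0],[0.2,0,-5,80,0,0,0],[0.2,0,-5,80,0,0,0]]]' 
python3 -m creep '[[[0.2,0,0,10,0,0,0],[0.2,0,0,20,0,0,0],[0.2,0,0,28,0,0,0],[0.2,0,0,28,0,0,0],[0.2,0,0,28,0,0,0]]]' 
python3 -m creep '[[[0.2,0,3,0,0,0,0],[0.2,0,6,0,0,0,0],[0.2,0,8,0,0,0,0],[0.2,0,8,0,0,0,0],[0.2,0,8,0,0,0,0]]]' 
python3 -c "
from h import *
slot(29,-59,.0795)"
```

```text
time: 29.55
position: [0.5888, -0.0847, 0.114]
tool_rot: [-3.141, -0.057, -0.0]
ft_force: [-0.6, 0.2, -2.6]
grip_width: 0.304
time: 30.05
position: [0.5887, -0.0838, 0.0853]
tool_rot: [-3.141, -0.059, 0.001]
ft_force: [0.6, -0.4, -2.5]
grip_width: 0.302
time: 30.55
position: [0.5891, -0.0919, 0.0856]
tool_rot: [-3.14, -0.059, 0.0]
ft_force: [-0.6, 0.4, -3.1]
grip_width: 0.306
slot [ 0.5882 -0.0944]
d [-1.   2.4  6.1] r [-0.001  0.    -0.001] cur yaw -1.533 q7 -1.1
```

```bash

python3 -m creep '[[[0.2,0,1,2,0,0,0],[0.2,0,2,4,0,0,0],[0.2,0,3,6,0,0,0],[0.2,0,3,7,0,0,0],[0.2,0,3,7,0,0,0]]]' 
python3 -m creep '[[[0.42,0,0,0,0,0,0],[0.42,0,0,0,0,0,0],[0.42,0,0,0,0,0,0]]]'
python3 -m creep '[[[0.42,0,0,-30,0,0,0],[0.42,0,0,-70,0,0,0],[0.6,0,0,-110,0,0,0],[0.6,0,0,-130,0,0,0],[0.6,0,0,-130,0,0,0]]]'
python3 -c "
from h import *
im=ctrl.get_image('top')
for c in caps('top',im,v=60):print(*c)
go(.4333,.269,.205,-1.571)"
```

```text
time: 31.05
position: [0.5894, -0.0946, 0.0796]
tool_rot: [-3.139, -0.059, 0.0]
ft_force: [-3.3, 1.4, 6.0]
grip_width: 0.305
time: 31.35
position: [0.5895, -0.0949, 0.0786]
tool_rot: [-3.141, -0.059, -0.0]
ft_force: [-0.5, 0.1, -0.9]
grip_width: 0.408
time: 31.85
position: [0.5913, -0.0956, 0.2119]
tool_rot: [-3.141, -0.059, -0.009]
ft_force: [-0.4, -0.6, 0.3]
grip_width: 0.573
[242.9 153.3] [ 11  12 103] [0.6877 0.1949]
[419.5 176. ] [ 12  31 120] [ 0.6446 -0.2544]
[206.1 167.2] [ 12  12 102] [0.6472 0.2851]
[164.2 172.5] [ 13  12 115] [0.6296 0.3892]
[297.4 194.7] [10 12 96] [0.5848 0.051 ]
[173.  207.8] [ 13  11 109] [0.5401 0.3568]
[544.3 218.8] [ 26  20 167] [ 0.5468 -0.5602]
[158.9 244.9] [ 14  11 110] [0.4478 0.3804]
[206.1 253.1] [12 11 69] [0.4324 0.2644]
[345.6 390.9] [12 23 65] [ 0.1374 -0.0783]
d [-143.  -369.7    4.5] r [-0.001 -0.003  0.038] cur yaw -1.533 q7 -1.18
```

```bash

python3 -m creep '[[[0.6,-18,-46,0,0,0,0],[0.6,-36,-92,0,0,0,0],[0.6,-54,-138,0,0,0,0],[0.6,-72,-184,0,0,0,0],[0.6,-90,-230,0,0,0,0]]]' >/dev/null
python3 -m creep '[[[0.6,-18,-46,0,0,0,0.04],[0.6,-36,-92,0,0,0,0.04],[0.6,-53,-137,0,0,0,0.04],[0.6,-53,-137,0,0,0,0.04],[0.6,-53,-137,0,0,0,0.04]]]' >/dev/null
python3 -m creep '[[[0.6,0,0,0,0,0,0]]]' >/dev/null
python3 -c "
from h import *
w=ctrl.get_image('wrist');p=ctrl.camera_params('wrist')
g=w[130:215,260:380]; o=np.array([260,130])
for c,s in blobs(g.max(2)<80,100,1500): print('cap',c+o,s[2:],ray('wrist',c+o,.065,p)[0].round(4))
m=cv2.inRange(cv2.cvtColor(g,cv2.COLOR_RGB2HSV),(0,0,100),(180,60,255))
c=max(cv2.findContours(m,0,1)[0],key=cv2.contourArea)
b=cv2.boxPoints(cv2.minAreaRect(c))+o; W=ray('wrist',b,.055,p); print(W.round(4).tolist(),[round(np.arctan2(*(W[(i+1)%4]-W[i])[[1,0]]),3) for i in range(4)])
go(.4325,.266,.060,-1.571)"

```

```text
cap [314.33007812 187.27539062] [ 24  27 512] [0.4322 0.2663 0.065 ]
[[0.4278, 0.2984, 0.055], [0.4688, 0.2725, 0.055], [0.4448, 0.2337, 0.055], [0.4021, 0.2589, 0.055]] [np.float64(-0.563), np.float64(-2.126), np.float64(2.609), np.float64(0.994)]
d [ -0.4  -1.4 148. ] r [ 0.001  0.001 -0.005] cur yaw -1.576 q7 -2.16
```

```bash

python3 -m creep '[[[0.6,0,-1,0,0,0,-0.14],[0.6,0,-1,0,0,0,-0.28],[0.6,0,-1,0,0,0,-0.42],[0.6,0,-1,0,0,0,-0.56],[0.6,0,-1,0,0,0,-0.7]]]' >/dev/null
python3 -m creep '[[[0.6,0,0,30,0,0,-0.14],[0.6,0,0,60,0,0,-0.28],[0.6,0,0,90,0,0,-0.32],[0.6,0,0,120,0,0,-0.32],[0.6,0,0,120,0,0,-0.32]]]' >/dev/null
python3 -c "
from h import *
go(.4322,.2663,.060,-.557)"

```

```text
d [ 3.   0.2 25.2] r [-0.002  0.007  0.001] cur yaw -0.556 q7 -1.03
```

```bash

python3 -m creep '[[[0.6,2,0,10,0,0,0],[0.6,2,0,20,0,0,0],[0.6,2,0,24,0,0,0],[0.6,2,0,24,0,0,0],[0.2,2,0,24,0,0,0]]]' 
python3 -m creep '[[[0.2,0,0,0,0,0,0],[0.2,0,0,0,0,0,0],[0.2,0,0,0,0,0,0],[0.2,0,0,0,0,0,0]]]' 45
python3 -m creep '[[[0.2,0,0,-20,0,0,0],[0.2,0,0,-60,0,0,0],[0.2,0,0,-100,0,0,0],[0.2,0,0,-130,0,0,0],[0.2,0,0,-130,0,0,0]]]' 
python3 -m creep '[[[0.2,0,0,0,0,0,0.14],[0.2,0,0,0,0,0,0.28],[0.2,0,0,0,0,0,0.42],[0.2,0,0,0,0,0,0.56],[0.2,0,0,0,0,0,0.7]]]' >/dev/null
python3 -m creep '[[[0.2,0,0,0,0,0,0.14],[0.2,0,0,0,0,0,0.27],[0.2,0,0,0,0,0,0.27],[0.2,0,0,0,0,0,0.27]]]' >/dev/null
python3 -c "
from h import *
st();slot(29,29,.188)"
```

```text
time: 34.55
position: [0.4339, 0.2695, 0.0652]
tool_rot: [-2.743, -1.53, -0.001]
ft_force: [0.4, 0.1, -0.5]
grip_width: 0.565
time: 34.95
position: [0.4336, 0.2695, 0.0649]
tool_rot: [-2.743, -1.53, -0.001]
ft_force: [0.1, 0.5, 1.5]
grip_width: 0.303
time: 35.45
position: [0.4359, 0.2707, 0.1988]
tool_rot: [-2.741, -1.529, -0.012]
ft_force: [0.2, -0.4, -2.3]
grip_width: 0.299
t 36.4 [0.4331 0.2689 0.1938] F [-0.8 -0.2 -1.7] g 0.307
slot [ 0.5849 -0.0064]
d [137.7 282.6   5.8] r [0.001 0.001 0.013] cur yaw -1.52 q7 -2.1
```

```bash

python3 -m creep '[[[0.2,20,40,0,0,0,0],[0.2,40,80,0,0,0,0],[0.2,60,121,0,0,0,0],[0.2,80,161,0,0,0,0],[0.2,100,202,0,0,0,0.01]]]' >/dev/null
python3 -m creep '[[[0.2,20,40,0,0,0,0],[0.2,41,81,0,0,0,0],[0.2,41,81,0,0,0,0],[0.2,41,81,0,0,0,0]]]' >/dev/null
python3 -m creep '[[[0.2,0,0,0,0,0,0]]]' >/dev/null
python3 -c "
from h import *
slot(32,27,.085)
cv2.imwrite('pics/w7.png',ctrl.get_image('wrist')[50:300,150:500,::-1])"

```

```text
slot [ 0.588  -0.0083]
d [  1.3   2.6 109. ] r [-0.001  0.001  0.002] cur yaw -1.531 q7 -1.33
```

View pics/w7.png

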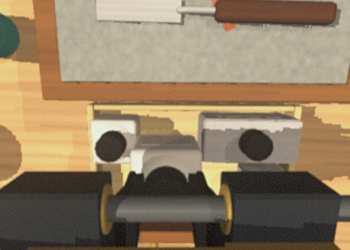

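```bash

python3 -m creep '[[[0.2,1,3,20,0,0,0],[0.2,1,3,50,0,0,0],[0.2,1,3,75,0,0,0],[0.2,1,3,75,0,0,0],[0.2,1,3,75,0,0,0]]]' 
python3 -m creep '[[[0.2,0,0,10,0,0,0],[0.2,0,0,20,0,0,0],[0.2,0,0,30,0,0,0],[0.2,0,0,34,0,0,0],[0.2,0,0,34,0,0,0]]]' 
python3 -m creep '[[[0.2,0,0,2,0,0,0],[0.2,0,0,4,0,0,0],[0.2,0,0,4,0,0,0]]]' 
```

```text
time: 37.9
position: [0.5881, -0.0086, 0.1199]
tool_rot: [-3.14, -0.063, 0.001]
ft_force: [0.3, -0.2, -1.2]
grip_width: 0.308
time: 38.4
position: [0.5876, -0.0102, 0.0846]
tool_rot: [-3.141, -0.059, 0.003]
ft_force: [-0.3, 0.5, -1.7]
grip_width: 0.304
time: 38.7
position: [0.5882, -0.0101, 0.0815]
tool_rot: [-3.141, -0.059, 0.0]
ft_force: [0.0, -1.0, -1.6]
grip_width: 0.307
```

```bash

python3 -m creep '[[[0.2,0,0,1,0,0,0],[0.2,0,0,2,0,0,0],[0.2,0,0,2,0,0,0]]]' 
python3 -m creep '[[[0.42,0,0,0,0,0,0],[0.42,0,0,0,0,0,0],[0.42,0,0,0,0,0,0]]]'
python3 -m creep '[[[0.42,0,0,-30,0,0,0],[0.42,0,0,-70,0,0,0],[0.6,0,0,-110,0,0,0],[0.6,0,0,-130,0,0,0],[0.6,0,0,-130,0,0,0]]]'
python3 -c "
from h import *
im=ctrl.get_image('top')
for c in caps('top',im,v=60):print(*c)
go(.4478,.38,.205,-1.533)"
```

```text
time: 39.0
position: [0.5887, -0.0101, 0.081]
tool_rot: [-3.14, -0.059, -0.001]
ft_force: [-2.8, 0.0, 8.0]
grip_width: 0.309
time: 39.3
position: [0.5883, -0.01, 0.0796]
tool_rot: [-3.141, -0.059, -0.0]
ft_force: [0.8, 0.2, 0.6]
grip_width: 0.406
time: 39.8
position: [0.5903, -0.0105, 0.2127]
tool_rot: [-3.14, -0.059, -0.009]
ft_force: [0.4, 0.3, -0.9]
grip_width: 0.572
[309.5  75.2] [14 39 98] [0.9126 0.0339]
[367.7 113.6] [14 48 73] [ 0.8085 -0.1225]
[242.9 153.3] [ 11  12 103] [0.6877 0.1949]
[206.1 167.2] [11 12 99] [0.6473 0.2852]
[164.4 172.4] [ 13  12 111] [0.6297 0.3888]
[408.  174.1] [11 12 72] [ 0.6484 -0.2254]
[356.1 193.7] [ 11  12 103] [ 0.5928 -0.0952]
[173.8 207.9] [13 11 87] [0.54   0.3548]
[366.2 218.3] [ 11  12 107] [ 0.5316 -0.1209]
[160.2 245.2] [11 11 73] [0.4472 0.3772]
[301.7 384.3] [ 37  48 217] [0.1477 0.021 ]
d [-126.4 -395.2    5.8] r [-0.001 -0.002  0.   ] cur yaw -1.533 q7 -1.33
```

```bash

python3 -m creep '[[[0.6,-14,-44,0,0,0,0],[0.6,-28,-88,0,0,0,0],[0.6,-42,-132,0,0,0,0],[0.6,-56,-176,0,0,0,0],[0.6,-70,-220,0,0,0,0]]]' >/dev/null
python3 -m creep '[[[0.6,-14,-44,0,0,0,0],[0.6,-28,-88,0,0,0,0],[0.6,-42,-132,0,0,0,0],[0.6,-56,-175,0,0,0,0],[0.6,-56,-175,0,0,0,0]]]' >/dev/null
python3 -m creep '[[[0.6,0,0,0,0,0,0],[0.6,0,0,0,0,0,0]]]' >/dev/null
cat >> h.py <<'E'
def capw(zmid=.063):
    w=ctrl.get_image('wrist');p=ctrl.camera_params('wrist');o=np.array([260,130])
    for c,s in blobs(w[130:218,260:380].max(2)<80,100,1500):
        q=ray('wrist',c+o,zmid,p)[0]; print('cap',c+o,s[2:],q.round(4)); go(q[0],q[1],.058,-1.533)
E
python3 -c "
from h import *
capw();st()"

```

```text
cap [312.37379576 186.62813102] [ 24  28 519] [0.4472 0.3816 0.063 ]
d [ -0.6  -3.8 151. ] r [ 0.001  0.001 -0.003] cur yaw -1.536 q7 -2.11
t 41.1 [0.448  0.3779 0.209 ] F [-0.4  0.8  0.3] g 0.604
```

```bash

python3 -m creep '[[[0.6,0,-4,40,0,0,0],[0.6,0,-4,80,0,0,0],[0.6,0,-4,120,0,0,0],[0.6,0,-4,140,0,0,0],[0.6,0,-4,140,0,0,0]]]' >/dev/null
python3 -m creep '[[[0.6,0,0,5,0,0,0],[0.6,0,0,11,0,0,0],[0.6,0,0,11,0,0,0],[0.6,0,0,11,0,0,0],[0.2,0,0,11,0,0,0]]]' 
python3 -m creep '[[[0.2,0,0,0,0,0,0],[0.2,0,0,0,0,0,0],[0.2,0,0,0,0,0,0],[0.2,0,0,0,0,0,0]]]' 45
python3 -m creep '[[[0.2,0,0,-20,0,0,0],[0.2,0,0,-60,0,0,0],[0.2,0,0,-100,0,0,0],[0.2,0,0,-135,0,0,0],[0.2,0,0,-135,0,0,0]]]' 
python3 -m creep '[[[0.2,0,0,0,0,0,0]]]' >/dev/null
python3 -c "
from h import *
st();slot(-29,-30,.19)"
```

```text
time: 42.1
position: [0.4476, 0.3843, 0.0594]
tool_rot: [-3.14, -0.059, -0.001]
ft_force: [0.0, -0.1, 0.1]
grip_width: 0.568
time: 42.5
position: [0.4473, 0.3838, 0.0588]
tool_rot: [-3.141, -0.059, 0.0]
ft_force: [0.2, 0.0, 0.0]
grip_width: 0.312
time: 43.0
position: [0.4499, 0.3856, 0.1988]
tool_rot: [-3.134, -0.059, -0.009]
ft_force: [-0.2, 0.5, -1.9]
grip_width: 0.311
t 43.1 [0.4472 0.3841 0.1939] F [ 0.4 -0.6 -1.8] g 0.309
slot [ 0.5292 -0.0676]
d [ 64.8 454.4   3.2] r [-0.002  0.    -0.   ] cur yaw -1.533 q7 -2.1
```

```bash

python3 -m creep '[[[0.2,6,45,0,0,0,0],[0.2,13,90,0,0,0,0],[0.2,19,135,0,0,0,0],[0.2,26,180,0,0,0,0],[0.2,32,225,0,0,0,0]]]' >/dev/null
python3 -m creep '[[[0.2,6,45,0,0,0,0],[0.2,13,90,0,0,0,0],[0.2,19,135,0,0,0,0],[0.2,26,180,0,0,0,0],[0.2,32,225,0,0,0,0]]]' >/dev/null
python3 -m creep '[[[0.2,0,2,0,0,0,0],[0.2,0,2,0,0,0,0],[0.2,0,2,0,0,0,0]]]' >/dev/null
python3 -c "
from h import *
slot(-29,-30,.080)
im=ctrl.get_image('top')
for c in caps('top',im,v=60):print(*c)"

```

```text
slot [ 0.5292 -0.0676]
d [  1.9   3.9 112.2] r [-0.001  0.003  0.001] cur yaw -1.532 q7 -1.31
[355.2 142.4] [ 7 25 46] [ 0.7277 -0.0908]
[242.9 153.3] [ 11  12 103] [0.6877 0.1949]
[ 72.2 165.2] [19 12 54] [0.6397 0.6237]
[206.1 167.3] [ 12  12 105] [0.6471 0.2851]
[164.3 172.5] [ 13  12 117] [0.6294 0.389 ]
[173.  207.8] [ 13  11 112] [0.5403 0.3569]
[371.6 383.9] [ 12  41 145] [ 0.1542 -0.1367]
```

```bash

python3 -m creep '[[[0.2,2,4,20,0,0,0],[0.2,2,4,50,0,0,0],[0.2,2,4,75,0,0,0],[0.2,2,4,75,0,0,0],[0.2,2,4,75,0,0,0]]]' 
python3 -m creep '[[[0.2,0,0,10,0,0,0],[0.2,0,0,20,0,0,0],[0.2,0,0,30,0,0,0],[0.2,0,0,35,0,0,0],[0.2,0,0,35,0,0,0]]]' 
python3 -m creep '[[[0.2,0,0,2,0,0,0],[0.2,0,0,4,0,0,0],[0.2,0,0,4,0,0,0]]]' 
```

```text
time: 44.95
position: [0.5304, -0.068, 0.1186]
tool_rot: [-3.141, -0.063, 0.002]
ft_force: [0.2, -0.0, -0.8]
grip_width: 0.309
time: 45.45
position: [0.5296, -0.0693, 0.0826]
tool_rot: [-3.141, -0.059, 0.003]
ft_force: [0.2, -0.1, -1.8]
grip_width: 0.311
time: 45.75
position: [0.5304, -0.0693, 0.0795]
tool_rot: [-3.14, -0.059, 0.0]
ft_force: [-0.6, -0.3, -1.0]
grip_width: 0.313
```

```bash

python3 -m creep '[[[0.2,0,0,1,0,0,0],[0.2,0,0,2,0,0,0],[0.2,0,0,3,0,0,0],[0.2,0,0,4,0,0,0],[0.2,0,0,4,0,0,0]]]' 
python3 -m creep '[[[0.2,0,0,1,0,0,0],[0.2,0,0,1,0,0,0]]]' 
python3 -m creep '[[[0.42,0,0,0,0,0,0],[0.42,0,0,0,0,0,0],[0.42,0,0,0,0,0,0]]]'
python3 -m creep '[[[0.42,0,0,-30,0,0,0],[0.42,0,0,-70,0,0,0],[0.6,0,0,-110,0,0,0],[0.6,0,0,-132,0,0,0],[0.6,0,0,-132,0,0,0]]]' >/dev/null
python3 -m creep '[[[0.6,0,0,0,0,0,0]]]' 
python3 -c "
from h import *
go(.5403,.3568,.205,-1.533)"
```

```text
time: 46.25
position: [0.5302, -0.0693, 0.0754]
tool_rot: [-3.141, -0.059, 0.001]
ft_force: [-0.7, -0.3, -1.7]
grip_width: 0.313
time: 46.45
position: [0.5306, -0.0694, 0.0747]
tool_rot: [-3.141, -0.059, -0.0]
ft_force: [0.9, 0.2, 0.5]
grip_width: 0.307
time: 46.75
position: [0.5304, -0.0693, 0.0746]
tool_rot: [-3.14, -0.059, 0.0]
ft_force: [-0.7, 0.1, 0.2]
grip_width: 0.411
time: 47.35
position: [0.5304, -0.0691, 0.2064]
tool_rot: [-3.14, -0.06, -0.0]
ft_force: [-0.2, -0.2, -0.8]
grip_width: 0.59
d [  26.1 -425.2    2. ] r [-0.001 -0.     0.   ] cur yaw -1.533 q7 -1.32
```

Set down gently. Next the jar at (0.540, 0.357).

```bash

python3 -m creep '[[[0.6,3,-46,0,0,0,0],[0.6,6,-92,0,0,0,0],[0.6,9,-138,0,0,0,0],[0.6,12,-184,0,0,0,0],[0.6,15,-230,0,0,0,0]]]' >/dev/null
python3 -m creep '[[[0.6,3,-46,0,0,0,0],[0.6,6,-92,0,0,0,0],[0.6,9,-138,0,0,0,0],[0.6,11,-184,0,0,0,0],[0.6,11,-195,0,0,0,0]]]' >/dev/null
python3 -m creep '[[[0.6,0,0,0,0,0,0],[0.6,0,0,0,0,0,0],[0.6,0,0,0,0,0,0]]]' >/dev/null
python3 -c "
from h import *
capw();st()"

```

```text
cap [312.01764706 187.3254902 ] [ 24  27 510] [0.54   0.3578 0.063 ]
d [ -0.9  -4.2 148.8] r [-0.     0.    -0.004] cur yaw -1.537 q7 -1.9
t 48.7 [0.5411 0.3536 0.2068] F [-0.1 -1.4 -0. ] g 0.6
```

```bash

python3 -m creep '[[[0.6,-1,-3,40,0,0,0],[0.6,-1,-3,80,0,0,0],[0.6,-1,-3,120,0,0,0],[0.6,-1,-3,138,0,0,0],[0.6,-1,-3,138,0,0,0]]]' >/dev/null
python3 -m creep '[[[0.6,0,0,5,0,0,0],[0.6,0,0,10,0,0,0],[0.6,0,0,10,0,0,0],[0.6,0,0,10,0,0,0],[0.2,0,0,10,0,0,0]]]' 
python3 -m creep '[[[0.2,0,0,0,0,0,0],[0.2,0,0,0,0,0,0],[0.2,0,0,0,0,0,0],[0.2,0,0,0,0,0,0]]]' 45
python3 -m creep '[[[0.2,0,0,-20,0,0,0],[0.2,0,0,-60,0,0,0],[0.2,0,0,-100,0,0,0],[0.2,0,0,-135,0,0,0],[0.2,0,0,-135,0,0,0]]]' >/dev/null
python3 -m creep '[[[0.2,0,0,0,0,0,0]]]'
python3 -c "
from h import *
slot(-29,25,.19)"
```

```text
time: 49.7
position: [0.5396, 0.3597, 0.0595]
tool_rot: [-3.14, -0.059, -0.001]
ft_force: [-0.7, -0.3, -0.1]
grip_width: 0.564
time: 50.1
position: [0.5393, 0.3592, 0.0587]
tool_rot: [-3.141, -0.059, 0.0]
ft_force: [-0.2, -0.1, 0.2]
grip_width: 0.308
time: 50.7
position: [0.5394, 0.3595, 0.1941]
tool_rot: [-3.139, -0.059, -0.001]
ft_force: [0.3, 0.0, -1.9]
grip_width: 0.307
slot [ 0.5271 -0.0126]
d [-26.4 371.4   3.5] r [-0.002 -0.    -0.   ] cur yaw -1.533 q7 -1.9
```

```bash

python3 -m creep '[[[0.2,-3,46,0,0,0,0],[0.2,-6,92,0,0,0,0],[0.2,-9,138,0,0,0,0],[0.2,-12,184,0,0,0,0],[0.2,-15,230,0,0,0,0]]]' >/dev/null
python3 -m creep '[[[0.2,-3,46,0,0,0,0],[0.2,-6,92,0,0,0,0],[0.2,-10,138,0,0,0,0],[0.2,-11,141,0,0,0,0],[0.2,-11,141,0,0,0,0]]]' >/dev/null
python3 -m creep '[[[0.2,0,0,0,0,0,0],[0.2,0,0,0,0,0,0],[0.2,0,0,0,0,0,0]]]' >/dev/null
python3 -c "
from h import *
slot(-29,25,.080)"

```

```text
slot [ 0.5271 -0.0126]
d [-1.000e-01  1.800e+00  1.132e+02] r [0.    0.001 0.002] cur yaw -1.53 q7 -1.44
```

```bash

python3 -m creep '[[[0.2,0,1,20,0,0,0],[0.2,0,1,50,0,0,0],[0.2,0,1,75,0,0,0],[0.2,0,1,75,0,0,0],[0.2,0,1,75,0,0,0]]]' 
python3 -m creep '[[[0.2,0,0,10,0,0,0],[0.2,0,0,20,0,0,0],[0.2,0,0,30,0,0,0],[0.2,0,0,37,0,0,0],[0.2,0,0,37,0,0,0]]]' 
python3 -m creep '[[[0.2,0,0,1,0,0,0],[0.2,0,0,2,0,0,0],[0.2,0,0,3,0,0,0],[0.2,0,0,4,0,0,0],[0.2,0,0,4,0,0,0]]]' 
```

```text
time: 52.5
position: [0.5273, -0.0131, 0.1188]
tool_rot: [3.14, 0.06, -0.001]
ft_force: [1.0, -0.8, -1.0]
grip_width: 0.304
time: 53.0
position: [0.5263, -0.0135, 0.0803]
tool_rot: [3.141, 0.059, -0.004]
ft_force: [-0.6, 0.2, -1.3]
grip_width: 0.308
time: 53.5
position: [0.5273, -0.0133, 0.0775]
tool_rot: [-3.14, -0.059, 0.0]
ft_force: [0.1, -0.0, -1.9]
grip_width: 0.306
```

```bash

python3 -m creep '[[[0.2,0,0,1,0,0,0],[0.2,0,0,2,0,0,0],[0.2,0,0,3,0,0,0],[0.2,0,0,3,0,0,0]]]' 
python3 -m creep '[[[0.42,0,0,0,0,0,0],[0.42,0,0,0,0,0,0],[0.42,0,0,0,0,0,0]]]'
python3 -m creep '[[[0.42,0,0,-30,0,0,0],[0.42,0,0,-70,0,0,0],[0.6,0,0,-110,0,0,0],[0.6,0,0,-132,0,0,0],[0.6,0,0,-132,0,0,0]]]' >/dev/null
python3 -m creep '[[[0.6,0,0,0,0,0,0]]]' 
python3 -c "
from h import *
go(.6472,.2851,.205,-1.533)
im=ctrl.get_image('top')
for c in caps('top',im,v=60):print(*c)"
```

```text
time: 53.9
position: [0.5274, -0.0134, 0.0746]
tool_rot: [-3.141, -0.059, 0.0]
ft_force: [0.2, -0.5, -0.1]
grip_width: 0.312
time: 54.2
position: [0.5274, -0.0133, 0.0746]
tool_rot: [-3.141, -0.059, 0.0]
ft_force: [-0.5, -0.6, 0.1]
grip_width: 0.407
time: 54.8
position: [0.5273, -0.0131, 0.2065]
tool_rot: [-3.14, -0.06, -0.0]
ft_force: [0.5, 1.1, 0.1]
grip_width: 0.589
d [ 131.2 -293.5    1.9] r [-0.001 -0.     0.   ] cur yaw -1.533 q7 -1.45
[309.3 133.8] [ 8 41 77] [0.7467 0.0279]
[242.9 153.3] [ 11  12 103] [0.6877 0.1949]
[ 72.2 165.2] [19 12 54] [0.6399 0.6237]
[206.1 167.2] [ 12  12 104] [0.6472 0.2851]
[164.3 172.5] [ 13  12 116] [0.6295 0.3891]
[408. 174.] [11 12 76] [ 0.6486 -0.2255]
[279.6 197.9] [ 12  43 361] [0.5751 0.0949]
[350.7 380.3] [ 11  53 252] [ 0.16   -0.0894]
```

```bash

python3 -m creep '[[[0.6,19,-42,0,0,0,0],[0.6,37,-84,0,0,0,0],[0.6,56,-126,0,0,0,0],[0.6,75,-168,0,0,0,0],[0.6,94,-210,0,0,0,0]]]' >/dev/null
python3 -m creep '[[[0.6,19,-42,0,0,0,0],[0.6,37,-84,0,0,0,0],[0.6,37,-84,0,0,0,0],[0.6,37,-84,0,0,0,0],[0.6,37,-84,0,0,0,0]]]' >/dev/null
python3 -m creep '[[[0.6,0,0,0,0,0,0],[0.6,0,0,0,0,0,0]]]' >/dev/null
python3 -c "
from h import *
capw();st()"

```

```text
cap [314.77115385 185.88461538] [ 24  27 520] [0.6477 0.2855 0.063 ]
d [  0.6  -1.2 149.1] r [-0.001  0.    -0.002] cur yaw -1.535 q7 -1.68
t 56.1 [0.6471 0.2842 0.2071] F [ 0.3 -0.1 -0.6] g 0.6
```

```bash

python3 -m creep '[[[0.6,1,-1,40,0,0,0],[0.6,1,-1,80,0,0,0],[0.6,1,-1,120,0,0,0],[0.6,1,-1,138,0,0,0],[0.6,1,-1,138,0,0,0]]]' >/dev/null
python3 -m creep '[[[0.6,0,0,5,0,0,0],[0.6,0,0,10,0,0,0],[0.6,0,0,10,0,0,0],[0.6,0,0,10,0,0,0],[0.2,0,0,10,0,0,0]]]' 
python3 -m creep '[[[0.2,0,0,0,0,0,0],[0.2,0,0,0,0,0,0],[0.2,0,0,0,0,0,0],[0.2,0,0,0,0,0,0]]]' 45
python3 -m creep '[[[0.2,0,0,-20,0,0,0],[0.2,0,0,-60,0,0,0],[0.2,0,0,-100,0,0,0],[0.2,0,0,-135,0,0,0],[0.2,0,0,-135,0,0,0]]]' >/dev/null
python3 -m creep '[[[0.2,0,0,0,0,0,0]]]'
python3 -c "
from h import *
slot(-29,80,.19)"
```

```text
time: 57.1
position: [0.6485, 0.2866, 0.0595]
tool_rot: [-3.14, -0.059, -0.001]
ft_force: [-0.4, -0.3, -0.3]
grip_width: 0.566
time: 57.5
position: [0.6481, 0.2863, 0.0587]
tool_rot: [-3.141, -0.059, 0.0]
ft_force: [-0.6, -0.0, 0.5]
grip_width: 0.311
time: 58.1
position: [0.6483, 0.2864, 0.1942]
tool_rot: [-3.14, -0.059, -0.001]
ft_force: [-0.7, 0.1, -2.1]
grip_width: 0.308
slot [0.525  0.0423]
d [-132.4  239.2    3.8] r [-0.001 -0.001 -0.   ] cur yaw -1.533 q7 -1.68
```

```bash

python3 -m creep '[[[0.2,-22,40,0,0,0,0],[0.2,-44,80,0,0,0,0],[0.2,-66,120,0,0,0,0],[0.2,-88,160,0,0,0,0],[0.2,-110,200,0,0,0,0]]]' >/dev/null
python3 -m creep '[[[0.2,-22,39,0,0,0,0],[0.2,-22,39,0,0,0,0],[0.2,-22,39,0,0,0,0],[0.2,-22,39,0,0,0,0],[0.2,-22,39,0,0,0,0]]]' >/dev/null
python3 -m creep '[[[0.2,0,0,0,0,0,0]]]' >/dev/null
python3 -c "
from h import *
slot(-29,80,.080)
cv2.imwrite('pics/w8.png',ctrl.get_image('wrist')[50:300,150:500,::-1])"

```

```text
slot [0.525  0.0423]
d [ -0.3   1.  113.2] r [0.001 0.001 0.001] cur yaw -1.531 q7 -1.55
```

View pics/w8.png

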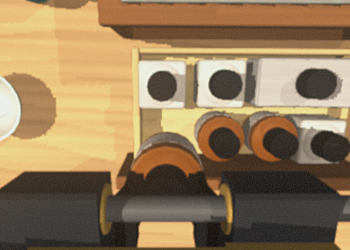

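Picture 13: rear row (bottle, bottle, tin) and front row (two jars, bottle) stand upright with a free slot front left under the held jar. Lower it.

```bash

python3 -m creep '[[[0.2,0,0,20,0,0,0],[0.2,0,0,50,0,0,0],[0.2,0,0,75,0,0,0],[0.2,0,0,75,0,0,0],[0.2,0,0,75,0,0,0]]]' 
python3 -m creep '[[[0.2,0,0,10,0,0,0],[0.2,0,0,20,0,0,0],[0.2,0,0,30,0,0,0],[0.2,0,0,37,0,0,0],[0.2,0,0,37,0,0,0]]]' 
python3 -m creep '[[[0.2,0,0,1,0,0,0],[0.2,0,0,2,0,0,0],[0.2,0,0,3,0,0,0],[0.2,0,0,4,0,0,0],[0.2,0,0,4,0,0,0]]]' 
```

```text
time: 59.75
position: [0.5254, 0.0423, 0.1188]
tool_rot: [3.14, 0.059, -0.001]
ft_force: [1.0, -0.4, -0.8]
grip_width: 0.308
time: 60.25
position: [0.5242, 0.0424, 0.0804]
tool_rot: [3.141, 0.059, -0.004]
ft_force: [0.7, 0.1, -0.1]
grip_width: 0.311
time: 60.75
position: [0.5251, 0.0426, 0.0775]
tool_rot: [-3.14, -0.059, 0.0]
ft_force: [-0.5, -0.1, -2.2]
grip_width: 0.309
```

```bash

python3 -m creep '[[[0.2,0,0,1,0,0,0],[0.2,0,0,2,0,0,0],[0.2,0,0,3,0,0,0],[0.2,0,0,3,0,0,0]]]' 
python3 -m creep '[[[0.42,0,0,0,0,0,0],[0.42,0,0,0,0,0,0],[0.42,0,0,0,0,0,0]]]'
python3 -m creep '[[[0.42,0,0,-30,0,0,0],[0.42,0,0,-70,0,0,0],[0.4,0,0,-110,0,0,0],[0.4,0,0,-132,0,0,0],[0.4,0,0,-132,0,0,0]]]' >/dev/null
python3 -m creep '[[[0.26,-14,15,0,0,0,-0.14],[0.26,-28,30,0,0,0,-0.28],[0.26,-42,45,0,0,0,-0.42],[0.26,-56,60,0,0,0,-0.56],[0.26,-74,84,0,0,0,-0.7]]]' >/dev/null
python3 -m creep '[[[0.26,0,0,0,0,0,-0.14],[0.26,0,0,0,0,0,-0.28],[0.26,0,0,0,0,0,-0.42],[0.26,0,0,0,0,0,-0.56],[0.26,0,0,0,0,0,-0.7]]]' >/dev/null
python3 -m creep '[[[0.26,0,0,0,0,0,-0.14],[0.26,0,0,0,0,0,-0.17],[0.26,0,0,0,0,0,-0.17],[0.26,0,0,0,0,0,-0.17],[0.26,0,0,0,0,0,-0.17]]]'
python3 -c "
from h import *
go(.4504,-.0415,.070,.038)
im=ctrl.get_image('top')
cv2.imwrite('pics/t9.png',cv2.resize(im[110:270,250:410,::-1],None,fx=3,fy=3))
for c in caps('top',im,v=60):print(*c)"
```

```text
time: 61.15
position: [0.5253, 0.0426, 0.0746]
tool_rot: [-3.141, -0.059, 0.0]
ft_force: [0.5, -1.1, -1.4]
grip_width: 0.305
time: 61.45
position: [0.5253, 0.0426, 0.0747]
tool_rot: [-3.14, -0.059, 0.0]
ft_force: [0.3, 0.3, -0.2]
grip_width: 0.406
time: 63.45
position: [0.4543, -0.0442, 0.2064]
tool_rot: [-2.181, -2.26, 0.0]
ft_force: [-0.5, -0.6, 0.1]
grip_width: 0.26
d [  2.8  -3.7 136.4] r [-0.    -0.    -0.003] cur yaw 0.035 q7 -0.16
[242.9 153.3] [ 11  12 103] [0.6877 0.1949]
[ 72.4 165.3] [19 12 61] [0.6396 0.6232]
[164.2 172.5] [ 13  12 119] [0.6294 0.3892]
[407.9 174.2] [11 12 79] [ 0.6481 -0.2253]
[346. 173.] [53  1 53] [ 0.6454 -0.0689]
[297.4 194.7] [10 12 96] [0.5848 0.051 ]
[318.6 233.7] [ 13  72 179] [ 0.4894 -0.0052]
[339.2 220.8] [ 7 28 59] [ 0.5228 -0.0548]
[299.5 217.9] [10 12 98] [0.5266 0.0432]
[428.2 339.7] [ 38 132 369] [ 0.2535 -0.2668]
[325.6 281.4] [ 9 22 92] [ 0.3762 -0.0259]
[313.2 396. ] [33  6 41] [ 0.1243 -0.0058]
```

View pics/t9.png

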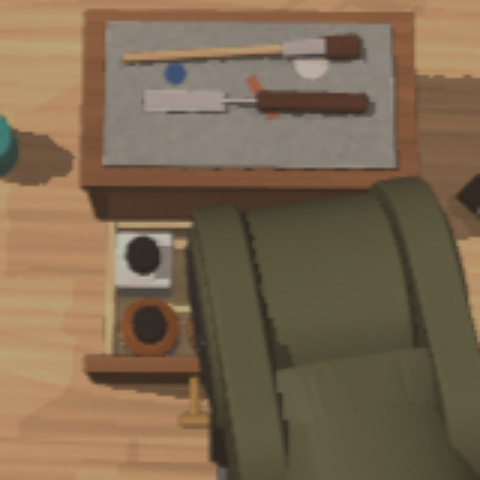

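```bash

python3 -m creep '[[[0.26,3,-4,40,0,0,0],[0.26,3,-4,80,0,0,0],[0.26,3,-4,115,0,0,0],[0.26,3,-4,125,0,0,0],[0.26,3,-4,125,0,0,0]]]' 
python3 -m creep '[[[0.26,0,0,8,0,0,0],[0.26,0,0,12,0,0,0],[0.26,0,0,12,0,0,0],[0,0,0,12,0,0,0],[0,0,0,12,0,0,0]]]' 40
python3 -m creep '[[[0,0,0,0,0,0,0],[0,0,0,0,0,0,0],[0,0,0,0,0,0,0]]]' 
python3 -c "
from h import *
go(.585,-.0365,.070,.038)"
```

```text
time: 64.0
position: [0.4486, -0.042, 0.0799]
tool_rot: [-2.181, -2.26, 0.008]
ft_force: [0.6, -1.0, 0.5]
grip_width: 0.258
time: 64.5
position: [0.4507, -0.0411, 0.0701]
tool_rot: [-2.18, -2.262, -0.002]
ft_force: [-0.6, -0.7, 0.7]
grip_width: 0.155
time: 64.8
position: [0.4505, -0.0411, 0.07]
tool_rot: [-2.18, -2.261, -0.001]
ft_force: [-1.1, 1.1, 5.6]
grip_width: 0.112
d [ -0.4 134.5  -0. ] r [ 0.    -0.001 -0.001] cur yaw 0.037 q7 0.14
```

```bash

python3 -m creep '[[[0,0,2,0,0,0,0],[0,0,6,0,0,0,0],[0,0,12,0,0,0,0],[0,0,19,0,0,0,0],[0,0,26,0,0,0,0]]]' 
python3 -m creep '[[[0,0,7,0,0,0,0],[0,0,14,0,0,0,0],[0,0,21,0,0,0,0],[0,0,28,0,0,0,0],[0,0,35,0,0,0,0]]]'
python3 -m creep '[[[0,0,7,0,0,0,0],[0,0,13,0,0,0,0],[0,0,17,0,0,0,0],[0,0,19,0,0,0,0],[0,0,19,0,0,0,0]]]'
python3 - <<'E'
from h import *
go(.585,-.0365,.070,.038)
cv2.imwrite('pics/s10.png',cv2.resize(ctrl.get_image('scene')[140:300,190:370,::-1],None,fx=3,fy=3))
E
```

```text
time: 65.3
position: [0.4759, -0.0403, 0.0699]
tool_rot: [-2.178, -2.26, 0.001]
ft_force: [-4.8, 0.1, 11.9]
grip_width: 0.11
time: 65.8
position: [0.5109, -0.0391, 0.07]
tool_rot: [-2.179, -2.26, 0.002]
ft_force: [-5.0, 0.4, 10.3]
grip_width: 0.112
time: 66.3
position: [0.5303, -0.0386, 0.07]
tool_rot: [-2.18, -2.261, 0.001]
ft_force: [-1.9, -0.9, 7.3]
grip_width: 0.112
d [ 0.  54.7 -0. ] r [-0.001 -0.    -0.001] cur yaw 0.037 q7 0.37
```

View pics/s10.png

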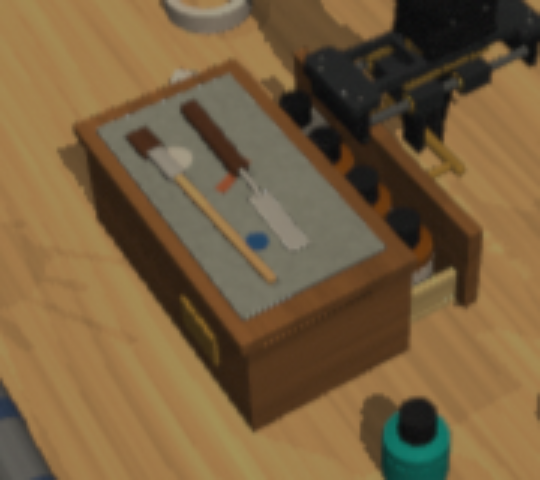

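Picture 15: rear row already passed under the top, front row all upright. Continue shutting.

```bash

python3 -m creep '[[[0,0,3,0,0,0,0],[0,0,9,0,0,0,0],[0,0,16,0,0,0,0],[0,0,23,0,0,0,0],[0,0,30,0,0,0,0]]]' 
python3 -m creep '[[[0,0,7,0,0,0,0],[0,0,13,0,0,0,0],[0,0,18,0,0,0,0],[0,0,21,0,0,0,0],[0,0,22,0,0,0,0]]]'
python3 -m creep '[[[0,0,2,0,0,0,0],[0,0,4,0,0,0,0],[0,0,5,0,0,0,0],[0,0,5,0,0,0,0]]]'
```

```text
time: 66.85
position: [0.5596, -0.0376, 0.07]
tool_rot: [-2.179, -2.26, 0.002]
ft_force: [-4.6, -0.9, 8.9]
grip_width: 0.116
time: 67.35
position: [0.5819, -0.0368, 0.07]
tool_rot: [-2.179, -2.261, 0.002]
ft_force: [-4.3, 0.9, 7.9]
grip_width: 0.112
time: 67.75
position: [0.5854, -0.0367, 0.07]
tool_rot: [-2.178, -2.259, 0.004]
ft_force: [-7.2, 0.5, 12.2]
grip_width: 0.11
```

```bash

python3 -m creep '[[[0,0,1,0,0,0,0],[0,0,2,0,0,0,0],[0,0,2,0,0,0,0]]]'
python3 -m creep '[[[0,0,-2,0,0,0,0],[0.26,0,-2,0,0,0,0],[0.26,0,-2,0,0,0,0],[0.26,0,-2,0,0,0,0],[0.26,0,-2,0,0,0,0]]]'
python3 -m creep '[[[0.26,0,0,-10,0,0,0],[0.26,0,0,-40,0,0,0],[0.26,0,0,-80,0,0,0],[0.26,0,0,-120,0,0,0],[0.26,0,0,-140,0,0,0]]]'
python3 -m creep '[[[0.26,0,-40,0,0,0,0],[0.26,0,-80,0,0,0,0],[0.26,0,-100,0,0,0,0],[0.26,0,-100,0,0,0,0]]]'
python3 - <<'E'
from h import *
im=ctrl.get_image('top'); s=ctrl.get_image('scene')
cv2.imwrite('pics/f.png',np.hstack([cv2.resize(im[90:240,200:450,::-1],None,fx=1.6,fy=2.4),cv2.resize(s[130:310,190:390,::-1],None,fx=2,fy=2)]))
E
```

```text
time: 68.05
position: [0.5854, -0.0367, 0.0699]
tool_rot: [-2.175, -2.256, 0.008]
ft_force: [-12.4, -0.3, 15.8]
grip_width: 0.115
time: 68.55
position: [0.5873, -0.0361, 0.0693]
tool_rot: [-2.18, -2.262, 0.0]
ft_force: [-0.9, -0.1, 0.2]
grip_width: 0.256
time: 69.05
position: [0.5888, -0.0371, 0.2137]
tool_rot: [2.179, 2.259, 0.006]
ft_force: [0.3, -0.6, 0.4]
grip_width: 0.259
time: 69.45
position: [0.4853, -0.0402, 0.21]
tool_rot: [-2.175, -2.257, -0.012]
ft_force: [0.3, -0.1, -0.1]
grip_width: 0.263
```

View pics/f.png

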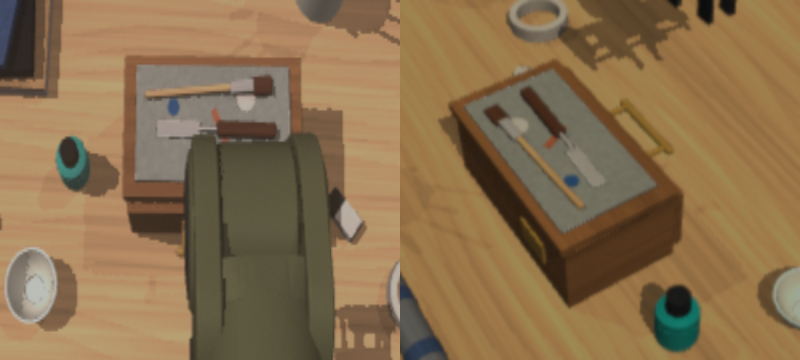

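Picture 16: the drawer is shut flush, knife and brush are undisturbed, and the robot is clear. Handing in.

```bash
python3 -c "
from bench import ctrl
print(ctrl.close_job())"
```

```text
the job is handed in; nothing more can be done
None
```

The tin, all three jars and all three bottles are standing in the drawer in one layer. The drawer is pushed shut, and the job was handed in at about 69.5 s.

**Packing:** The rear row holds two bottles and the tin. The front row holds one bottle and three jars.

**One slip along the way:** The first bottle came down on the drawer's right side wall. The wrist force reached at least 92 N (limit 120 N). I couldn't check separately whether any part of the arm pressed harder than 40 N. This also pushed the drawer in about 8 mm. I lifted the bottle, set it down again a little further in, and dragged the drawer back to its stop, which the top view confirmed. I set each piece down and released it only once it was at the floor.

**Last checks:**
- **Pieces upright:** The wrist view before the last jar, and the scene view with the drawer half shut, showed the pieces in sight upright. The rear row was already under the top by then.
- **Drawer shut:** The handle stopped at x = 0.5854 m, 135 mm from the open stop. It moved no further under a 12 N push, and the final picture shows the front flush.
- **Things to leave alone:** The knife and brush, and the turquoise jar, are where they were. The tape, bowl and eraser look undisturbed. The blue jar was last measured unmoved just before the drawer was shut.

I can't see inside the drawer now that it is shut.

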